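Set up the folding key display: leg out to its stop, board down on it

ROBOT

A 6-joint arm with a two-finger parallel gripper is mounted at the origin on the work surface; the furniture and walls round the work are solid. World frame = base frame: x ahead of the robot, y to its left, z up, the work surface at z = 0. Lengths are in mm, angles in rad, forces in N, time in s.
With the tool pointing down it reaches from about 350 to 775 mm from the base axis. Payload 7.3 kg.
Tool frame: the origin (TCP) lies at the very end of the fingers, on their centre line; the grasp point (between the pads) lies 19 mm behind it; x points along the fingers, y is the direction in which the jaws open and shut, and the axes are right-handed (so a half turn about x gives the same grasp; the last joint's range is limited). The gripper opens to 92 mm and grips with 3 to 60 N. Pads are 19 mm wide; open, the fingers measure 130 mm over their backs; the gripper's body (75 mm by 190 mm) begins 47 mm behind the grasp point.
Start: joints at [0.979, 0.342, 1.524, -0, 1.275, -0.146], TCP at [226.358, 473.716, 226.741] pointing down, gripper open.
Joint ranges: [-2.53, 2.53], [-0.77, 2.02], [0.04, 2.7], [-1, 4.14], [0.28, 2.66], [-3.11, 3.11]. Speed limits (rad/s): [2.57, 2.57, 3.14, 3.14, 3.14, 3.14].

INTERFACE

Orientations are given as [roll, pitch, yaw] about the fixed x, y, z axes, in that order (R = Rz(yaw) Ry(pitch) Rx(roll)).
In Python, from plant import sensors, capture, bot gives the robot as it stands.
- The arm moves only by the shell command python3 -m crank 'ROWS' [OPENING]. ROWS is JSON, a list of rows, each an object of numbers: "dx", "dy", "dz": the shift along the tool's x, y, z in cm; "spin": the turn about the tool's x in rad. A call has 1 to 20 rows; each row is the pose to reach, as a shift and turn from the pose commanded when the call began, along the tool's axes at that moment; what a row does not reach only later rows make up. A row lasts 1/12 s, in which the tool goes at most 41.7 mm and 7.16 degrees, less where a joint would pass 70% of its speed; a pose out of reach is approached as far as the arm can. A call with a gripper value outside its range is refused whole. OPENING is the opening in per cent of the stroke, from 0 (shut) to 100 (fully open), set as the call begins (- or left out, the last holds). The fingers move at their own pace and stop on an object; the grip force is fixed at half the most. Time passes only in rows, so rows that repeat a pose let the fingers close. It gives the time, the measured TCP pose, the force and the opening at its end, in the units of the state.
- sensors.get_obs(): the state, without advancing time (a new reading comes with each control period).
- capture(name): name is "side" or "top" or "wrist"; returns a dict with "frame" (420x560x3 uint8, blue, green, red), "vfov" (degrees; the focal length in pixels is half the picture's height over the tangent of half this angle, whatever the lens; pixels are square), "cx", "cy" (the principal point, pixels), "view" (4x4, takes a point from world to camera coordinates); the wrist camera has in their place "mount" (4x4, takes a point from camera to tool coordinates, whose origin is the TCP and whose axes are the tool frame's). Camera axes: x right, y down, z forward; pixel columns grow to the right and rows downward; lengths in mm; the calibration is good to about 2 mm. The wrist camera is an equidistant fisheye: a pixel r from the principal point sees the ray r / f radians off the axis. A picture is of the moment at which its call begins: read the wrist's pose just before it. There is no depth.
- bot.close_job(): hands the job in, once; it reports no verdict.
The state is a dict: "time": time; "joint_positions": joint angles; "dq": joint speeds; "tau": joint torques, N m; "tool_pos": TCP position; "tcp_rot": TCP orientation; "contact_force": force on the tool from outside, world axes, zero at the start; "moment": the same for the moment, N m; "grip_width": finger opening in mm.
Only numpy, scipy, OpenCV 4.12 (cv2) and the standard library are available. Lean on these libraries where they do the work, as an engineer would, in place of code of your own. Each camera call takes 0.05 s, during which the arm holds its last target.

TASK

Set up the folding key display stand on the bench: first push the red prop leg up towards the board until it is hard against its stop and its spring catch has clicked in behind it, then tip the wooden board over so that it comes to rest on the locked leg. Never press harder than about 25 N on any part of the stand, and leave the things around it where they are.

Things in the scene. Friction and masses are not known exactly. Their poses are not given: they have to be found in the camera images.
- stand: Folding display stand, too heavy to shift: grey base plate 230 x 110 x 12 mm. Origin on the bench under it (plate from x = -125 to +105, y = +-55 mm). Its x axis points from the red leg towards the wooden board, y runs along both hinges, z is up. The catch and its aluminium housing stand beside the leg's hinge: x -80 to -35, y 13 to 50, up to z = 85 mm.
- leg_pivot (a point): Leg hinge axis, mid-width: stand x = -50 mm, 26 mm above the bench. Where the leg's stop is set differs from stand to stand, anywhere from 1.34 to 1.63 rad, and is reported nowhere: it can only be felt. The stop is rigid.
- leg (a joint): Angle of the red prop leg (24 mm wide, 10 mm thick), rad: 0 = flat along the stand's -x, pi/2 = straight up. Starts half raised, leaning away from the board; stays where left (0.5 N at its end moves it). Push its outer side, the one away from the board, along the stand's +x.
- leg_end (a point): Centre of the black rubber roll (12 mm thick, 62 mm long, along the stand's y) at the leg's free end, 105 mm from its hinge axis, on the stand's middle plane.
- catch (a joint): How far the brass spring bolt is pushed aside, m: 0 = fully out. Over the last 0.45 rad before its stop the leg pushes it aside, up to 0.0055 m, which takes up to 7 N at the leg's end; close to the stop it snaps out behind the leg, back to 0, and locks it with about 0.05 rad of play.
- board_pivot (a point): Board hinge axis, mid-width: stand x = +85 mm, 30 mm above the bench. The board's underside (the side towards the leg) lies in a plane through this axis.
- board (a joint): Angle of the wooden board, rad: 0 = leaning 0.26 rad back beyond upright, away from the leg; grows as it tips towards the leg. 1 to 4 N at its free edge move it; past about 0.55 it sinks slowly on its own on its damped hinge. Resting on the locked leg it reads 1.14 to 1.27.
- board_edge (a point): Middle of the board's free edge. The board is 130 mm wide, 8 mm thick and reaches 195 mm from its hinge axis. Keys hang on its outer face (away from the leg) up to 130 mm from the axis; above them the face is bare.
- oil_bottle: Bystander: cream oil bottle with red spout, 46 mm wide, 150 mm tall. Origin under its middle.
- cup_clips: Bystander: green plastic cup, 72 mm wide, 60 mm tall. Origin under its middle.
- lock_cylinder_1: Bystander: brass lock cylinder, 17 x 60 x 24 mm, lying. Origin under its middle.

How it is judged:
By the outcome, as a careful person would: the job done as asked, in the order asked, and still so for the second after the job is handed in, with the robot touching nothing.
It also fails if it takes over 67 s, if anything falls off the work surface, if the arm or the gripper's body presses on something with over 40 N, if the wrist force passes 120 N, or if a joint passes its speed limit or range.

## Working session

There is one attempt and no reset: what is moved stays moved. The work goes in short steps, Python scripts to look and compute and a shell command to move; the robot and the scene stay as the last step left them, time stands still between calls to the robot, and variables do not carry over. Pictures are saved under pics/ and viewed, and the job is handed in when it is done.

```bash
mkdir -p pics; ls; python3 - <<'E'
from plant import sensors, capture, bot
import cv2
print(sensors.get_obs())
for n in("side","top","wrist"):
    c=capture(n); cv2.imwrite(f"pics/{n}0.png",c["frame"]); print(n,{k:v for k,v in c.items() if k!="frame"})
E
```

```text
pics
{'time': 0.0, 'joint_positions': array([ 9.79038856e-01,  3.42736502e-01,  1.52502690e+00,  3.71460368e-06,
        1.27542475e+00, -1.45965464e-01]), 'dq': array([ 0.00024219,  0.00028609, -0.00067828, -0.00214709,  0.00063259,
        0.00257091]), 'tau': array([-5.41553181e-04, -4.31243491e+01, -2.44224930e+01,  7.16901803e-02,
        5.59424073e-02, -1.41549922e-04]), 'tool_pos': array([226.0912336 , 473.35687016, 226.0343805 ]), 'tcp_rot': array([-1.71898807,  1.56920083, -2.16478116]), 'contact_force': array([-0.69458606,  0.34426882,  0.03613004]), 'moment': array([ 0.00278975, -0.02907931,  0.00047945]), 'grip_width': 91.7679032793406}
side {'vfov': 50.350101918097735, 'cx': 282.7059104448994, 'cy': 211.07640689011913, 'view': array([[ 3.79148072e-01, -9.25285423e-01,  9.67599098e-03,
         5.46817459e+01],
       [-4.00309471e-01, -1.73441815e-01, -8.99816795e-01,
         4.26290772e+02],
       [ 8.34265585e-01,  3.37290412e-01, -4.36160648e-01,
         4.10470387e+02],
       [ 0.00000000e+00,  0.00000000e+00,  0.00000000e+00,
         1.00000000e+00]])}
top {'v
[... 161 characters left out ...]
0e+02],
       [-9.98678333e-01, -2.48482485e-02, -4.49905754e-02,
         6.12223448e+02],
       [ 4.45083825e-02,  1.96293833e-02, -9.98816145e-01,
         1.11538652e+03],
       [ 0.00000000e+00,  0.00000000e+00,  0.00000000e+00,
         1.00000000e+00]])}
wrist {'vfov': 65.70646984690485, 'cx': 276.5557120613069, 'cy': 208.45224369943702, 'mount': array([[ 6.24994514e-04, -3.08769671e-01,  9.51136636e-01,
        -1.58455589e+02],
       [ 9.99999804e-01,  2.32472605e-04, -5.81634521e-04,
        -1.36548995e-01],
       [-4.15221115e-05,  9.51136813e-01,  3.08769755e-01,
        -8.39855502e+01],
       [ 0.00000000e+00,  0.00000000e+00,  0.00000000e+00,
         1.00000000e+00]])}
```

View pics/side0.png

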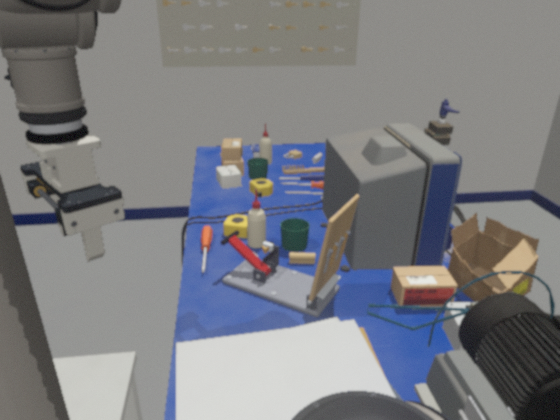

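View pics/top0.png

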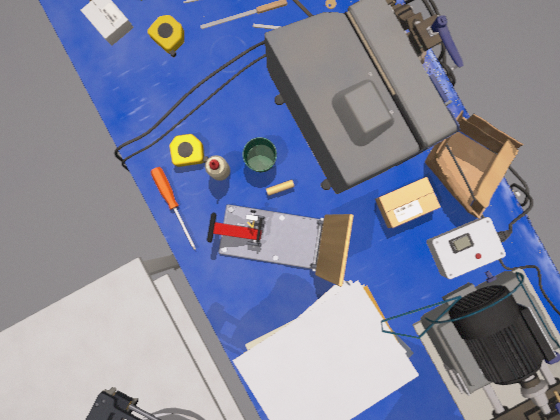

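View pics/wrist0.png

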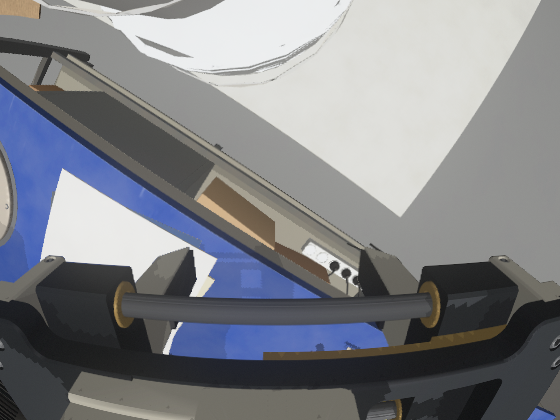

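The side view shows the stand around (285,275). In the top view the leg's roll is at about (211,228) and the board at about (335,248). I'll zoom in on both.

```bash
python3 - <<'E'
import cv2
a=cv2.imread("pics/top0.png")[190:300,195:365]; b=cv2.imread("pics/side0.png")[185:315,215:365]
cv2.imwrite("pics/tz.png",cv2.resize(a,None,fx=4.7,fy=4.7,interpolation=cv2.INTER_CUBIC))
cv2.imwrite("pics/sz.png",cv2.resize(b,None,fx=4.6,fy=4.6,interpolation=cv2.INTER_CUBIC))
E
```

```text
(no output)
```

View pics/tz.png

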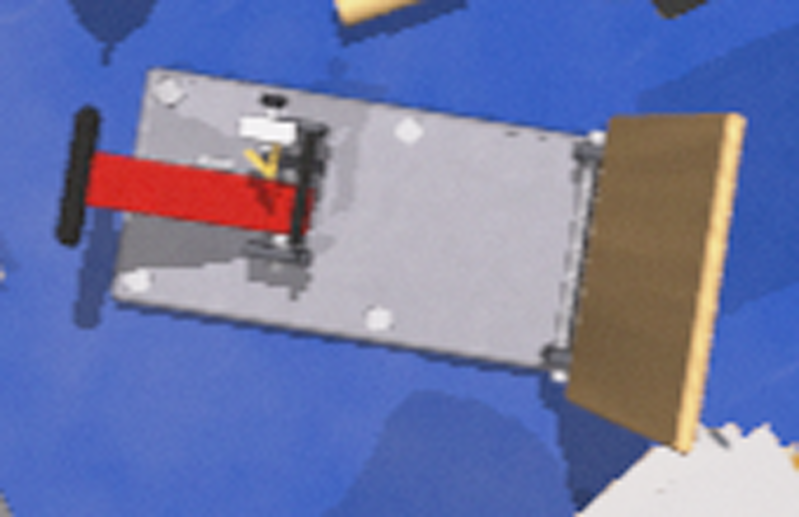

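View pics/sz.png

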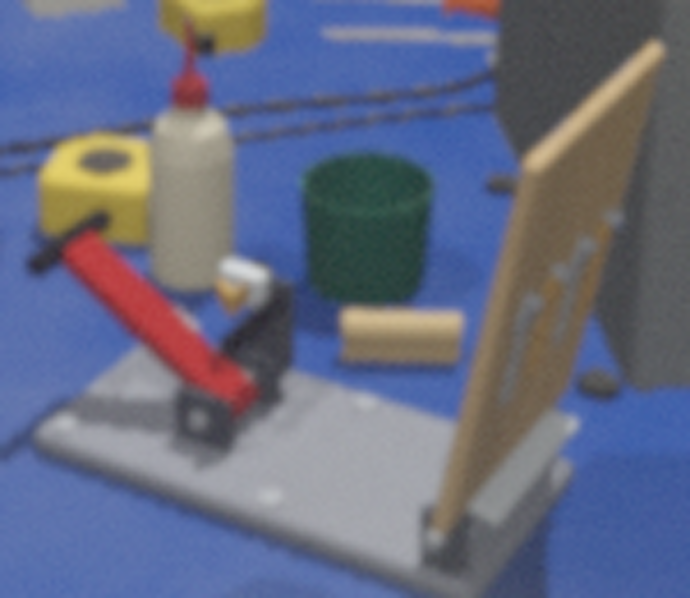

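The top zoom shows the near plate corners at full-image (226.9,204.9) and (219.5,253.2), with the roll centre at about (211.6,227.4). The side zoom shows the leg half raised, the board standing up and the bottle close behind the leg.

```bash
cat > h.py <<'E'
import numpy as np
from plant import sensors, capture, bot
from scipy.spatial.transform import Rotation as R
C={n:capture(n) for n in ("side","top")}
def ray(n,u,v):
    c=C[n];f=210/np.tan(np.radians(c["vfov"])/2);V=c["view"]
    d=V[:3,:3].T@np.array([(u-c["cx"])/f,(v-c["cy"])/f,1]);return -V[:3,:3].T@V[:3,3],d/np.linalg.norm(d)
def onz(n,u,v,z):
    o,d=ray(n,u,v);return o+d*(z-o[2])/d[2]
def proj(n,p):
    c=C[n];f=210/np.tan(np.radians(c["vfov"])/2);V=c["view"];q=V[:3,:3]@np.asarray(p)+V[:3,3];return np.array([c["cx"]+f*q[0]/q[2],c["cy"]+f*q[1]/q[2]])
def tri(a,b):
    (o,d),(p,e)=a,b
    A=np.stack([d,-e],1);t=np.linalg.lstsq(A,p-o,rcond=None)[0]
    return (o+t[0]*d+p+t[1]*e)/2, np.linalg.norm(o+t[0]*d-p-t[1]*e)
def T(u,v): return 195+u/4.7,190+v/4.7
def S(u,v): return 215+u/4.6,185+v/4.6
E
python3 - <<'E'
from h import *
LT=onz("top",*T(150,70),12);LB=onz("top",*T(115,297),12)
rt=onz("top",*T(597,133),12); rb=onz("top",*T(548,372),12)
print("left edge",LT,LB,np.linalg.norm(LT-LB))
# side: left-bottom(front) corner
for n,p in dict(sl=(38,432),sf=(478,590),sr=(570,465),).items(): print(n,onz("side",*S(*p),12))
rA=tri(ray("top",*T(87,112)),ray("side",*S(98,218)));rB=tri(ray("top",*T(68,240)),ray("side",*S(36,264)))
print("roll",rA,rB,np.linalg.norm(rA[0]-rB[0]))
bA=tri(ray("top",*T(735,118)),ray("side",*S(658,45)));bB=tri(ray("top",*T(682,445)),ray("side",*S(533,163)))
print("board edge",bA,bB,np.linalg.norm(bA[0]-bB[0]))
E
```

```text
left edge [608.66174252 392.08976623  12.        ] [503.13355206 405.17866165  12.        ] 106.33681472168394
sl [500.30134702 402.01611285  12.        ]
sf [471.02799798 177.09133016  12.        ]
sr [572.2752106  166.09227353  12.        ]
roll (array([586.133516  , 412.0914047 ,  80.30818559]), np.float64(1.2026816406938392)) (array([530.83071553, 417.07131035,  82.66709095]), np.float64(1.5456999129536753)) 55.57664648937516
board edge (array([586.31620956, 146.77155231, 219.17403624]), np.float64(1.2388834578550898)) (array([463.0055306 , 163.93679871, 218.53770217]), np.float64(1.8301528335517157)) 124.5013018041453
```

```bash
cat >> h.py <<'E'
a=np.array([-.125,-.992,0]);a/=np.linalg.norm(a)
O=np.array([540.,274.8,0]);B=np.stack([a,np.cross([0,0,1],a),[0,0,1]])
def st(p): return B@(np.asarray(p)-O)
def w(p): return O+B.T@np.array(p,float)
E
python3 - <<'E'
from h import *
np.set_printoptions(precision=1,suppress=True)
def s2(n,p): print(n,"world",p,"stand",st(p))
s2("bottle tip z150",onz("top",213.5,161,150)); s2("bottle body z100",onz("top",218,170,100))
s2("bottle side base",onz("side",215+190/4.6,185+285/4.6,0))
s2("cup rim",onz("top",260,154,60)); s2("cyl",onz("top",280,187,24))
b=tri(ray("top",343,191),ray("side",363,263)); s2("box base corner?",onz("side",363,263,0))
for z in(0,150,250): s2("box corner z%d"%z,onz("top",343,191,z))
s2("box top front side/top",tri(ray("top",272,43),ray("side",330,140))[0])
s2("hinge L",onz("top",*T(597,133),30));s2("hinge R",onz("top",*T(552,372),30))
s2("hinge L side",onz("side",*S(440,535),30))
for x in [(85,65,30),(85,-65,30),(135,65,218),(135,-65,218)]: 
  print(x,(proj("top",w(x))-[195,190])*4.7,(proj("side",w(x))-[215,185])*4.6)
o=sensors.get_obs();M=R.from_euler("xyz",o["tcp_rot"]).as_matrix();print(M);print("tool in stand",B@M, st(o["tool_pos"]))
E
```

```text
bottle tip z150 world [686.1 405.3 150. ] stand [-147.7  128.6  150. ]
bottle body z100 world [674.6 402.5 100. ] stand [-143.5  117.6  100. ]
bottle side base world [668.5 403.6   0. ] stand [-143.8  111.4    0. ]
cup rim world [715.  320.5  60. ] stand [-67.2 167.9  60. ]
cyl world [649.6 277.1  24. ] stand [-16.  108.5  24. ]
box base corner? world [700.  143.4   0. ] stand [110.4 175.2   0. ]
box corner z0 world [646.2 138.5   0. ] stand [121.9 122.4   0. ]
box corner z150 world [634.2 155.3 150. ] stand [106.8 108.4 150. ]
box corner z250 world [626.2 166.5 250. ] stand [ 96.7  99.1 250. ]
box top front side/top world [892.  295.5 224.4] stand [-64.5 346.6 224.4]
hinge L world [584.2 185.5  30. ] stand [83.1 55.  30. ]
hinge R world [475.3 203.5  30. ] stand [ 78.8 -55.3  30. ]
hinge L side world [477.4 196.7  30. ] stand [ 85.3 -52.4  30. ]
(85, 65, 30) [604.4 111.9] [551.4 399.8]
(85, -65, 30) [562.4 395.4] [425.9 551. ]
(135, 65, 218) [773.5 115.2] [690.3  52. ]
(135, -65, 218) [723.8 457. ] [566.4 176.8]
[[-0.   0.4  0.9]
 [-0.   0.9 -0.4]
 [-1.  -0.  -0. ]]
tool in stand [[ 0.  -0.9  0.3]
 [-0.   0.3  0.9]
 [-1.  -0.  -0. ]] [-158.1 -336.1  226.6]
```

The tool z axis already lies nearly along stand +y. I'll spin so the jaw axis lies along stand x, which keeps the 190 mm body away from the bottle and the box. The gripper shuts in the same call.

```bash
cat >> h.py <<'E'
def rep():
    np.set_printoptions(precision=2,suppress=True)
    o=sensors.get_obs();M=R.from_euler("xyz",o["tcp_rot"]).as_matrix();Q=B@M
    print("t",round(o["time"],2),"stand tcp",st(o["tool_pos"]),"F stand",B@o["contact_force"],"y-axis spin need",round(float(-(np.arctan2(Q[1,1],-Q[0,1])*-1)),3),"grip",round(o["grip_width"],1), "xax",Q[:,0],"yax",Q[:,1])
    return Q
E
python3 -c "
from h import *
rep()"
```

```text
t 0.45 stand tcp [-158.11 -336.08  226.66] F stand [ 0.61 -0.42  0.24] y-axis spin need 0.32 grip 92.0 xax [ 0. -0. -1.] yax [-0.95  0.31 -0.  ]
```

```bash
python3 -m crank '[{"spin":-0.1},{"spin":-0.2},{"spin":-0.32},{"spin":-0.32},{"spin":-0.32},{"spin":-0.32}]' 0; python3 -c "
from h import *
rep()"
```

```text
t 0.55 stand tcp [-158.14 -336.08  226.72] F stand [ 0.09 -0.16  0.49] y-axis spin need 0.32 grip 91.8 xax [-0.  0. -1.] yax [-0.95  0.31  0.  ]invalid input at $[0]: expected keys dx, dy, dz, spin
```

```bash
python3 - <<'E'
s=open("h.py").read().replace('C={n:capture(n) for n in ("side","top")}','class L(dict):\n    def __missing__(s,n): s[n]=capture(n); return s[n]\nC=L()')
open("h.py","w").write(s)
E
echo 'from h import *
rep()'>r.py
python3 -m crank '[{"dx":0,"dy":0,"dz":0,"spin":-0.1},{"dx":0,"dy":0,"dz":0,"spin":-0.2},{"dx":0,"dy":0,"dz":0,"spin":-0.32},{"dx":0,"dy":0,"dz":0,"spin":-0.32},{"dx":0,"dy":0,"dz":0,"spin":-0.32}]' 0; python3 r.py
```

```text
time: 0.97
tool_pos: [226.4, 473.7, 226.7]
tcp_rot: [1.377, 1.571, 1.247]
contact_force: [-0.3, 0.2, 0.5]
grip_width: 62.9
t 0.97 stand tcp [-158.14 -336.05  226.73] F stand [-0.18 -0.33  0.51] y-axis spin need 0.004 grip 62.9 xax [-0.  0. -1.] yax [-1.  0.  0.]
```

```bash
python3 -m crank '[{"dx":0,"dy":0.5,"dz":3,"spin":0},{"dx":0,"dy":1,"dz":6,"spin":0},{"dx":0,"dy":1.5,"dz":9,"spin":0},{"dx":0,"dy":2,"dz":12,"spin":0},{"dx":0,"dy":2.5,"dz":15,"spin":0},{"dx":0,"dy":3,"dz":18,"spin":0},{"dx":0,"dy":3,"dz":21,"spin":0},{"dx":0,"dy":3,"dz":24,"spin":0},{"dx":0,"dy":3,"dz":27,"spin":0},{"dx":0,"dy":3,"dz":30,"spin":0},{"dx":0,"dy":3,"dz":32,"spin":0},{"dx":0,"dy":3,"dz":33.6,"spin":0},{"dx":0,"dy":3,"dz":33.6,"spin":0},{"dx":0,"dy":3,"dz":33.6,"spin":0}]'; python3 r.py; python3 - <<'E'
from h import *
import cv2
for n in("side","top"): cv2.imwrite(f"pics/{n}1.png",C[n]["frame"])
E
```

```text
time: 2.13
tool_pos: [563.7, 461.0, 225.8]
tcp_rot: [-2.703, 1.57, -2.833]
contact_force: [0.1, -0.2, 0.8]
grip_width: 0.5
t 2.13 stand tcp [-187.66    0.23  225.8 ] F stand [0.17 0.09 0.84] y-axis spin need 0.004 grip 0.5 xax [ 0. -0. -1.] yax [-1.  0. -0.]
```

View pics/side1.png

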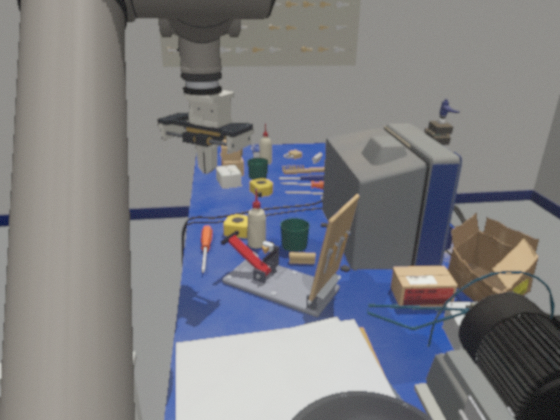

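View pics/top1.png

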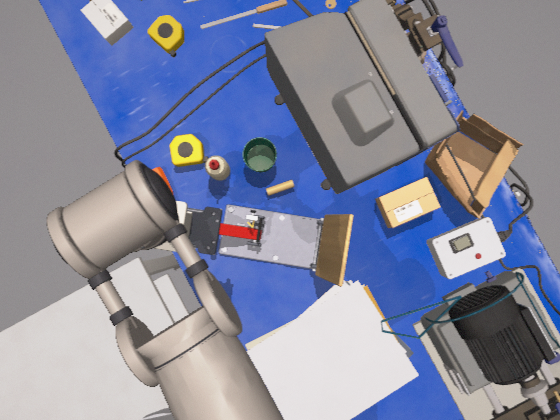

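The fingers hang shut, at side (208,155), outboard of the leg. The gripper's long axis lies along stand x and is clear of the bottle. Next is the descent to z≈70.

```bash
python3 -m crank '[{"dx":3,"dy":0,"dz":0,"spin":0},{"dx":6,"dy":0,"dz":0,"spin":0},{"dx":9,"dy":0,"dz":0,"spin":0},{"dx":12,"dy":0,"dz":0,"spin":0},{"dx":14,"dy":0,"dz":0,"spin":0},{"dx":15.6,"dy":0,"dz":0,"spin":0},{"dx":15.6,"dy":0,"dz":0,"spin":0},{"dx":15.6,"dy":0,"dz":0,"spin":0}]'; python3 r.py; python3 - <<'E'
from h import *
import cv2
cv2.imwrite("pics/side2.png",cv2.resize(C["side"]["frame"][120:320,160:380],None,fx=3.6,fy=3))
E
```

```text
time: 2.9
tool_pos: [562.2, 461.8, 70.7]
tcp_rot: [-2.565, 1.569, -2.69]
contact_force: [0.4, 0.1, 1.0]
grip_width: 0.4
t 2.9 stand tcp [-188.3    -1.4    70.73] F stand [-0.2   0.39  0.95] y-axis spin need -0.0 grip 0.4 xax [ 0. -0. -1.] yax [-1. -0. -0.]
```

View pics/side2.png

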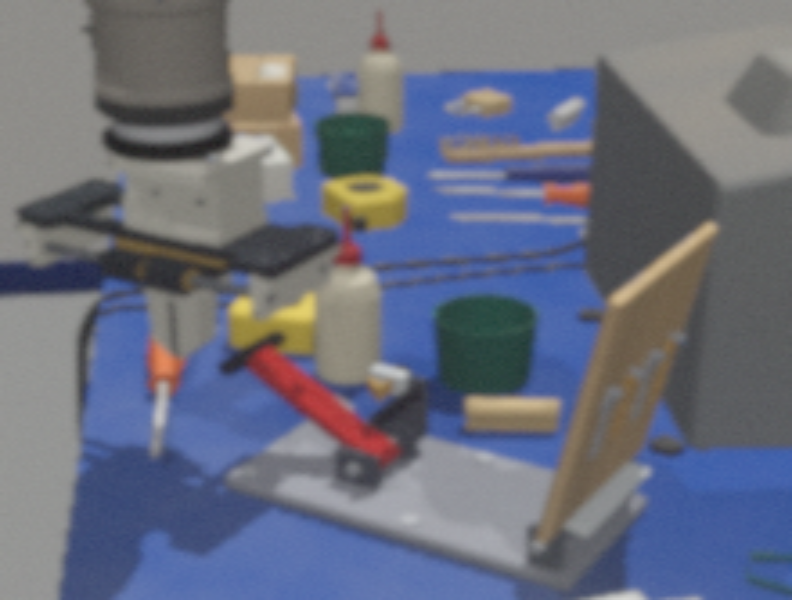

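The fingertips are outboard of and just below the roll. I'll advance along the leg's arc.

```bash
python3 -m crank '[{"dx":0,"dy":-0.5,"dz":0,"spin":0},{"dx":0,"dy":-1,"dz":0,"spin":0},{"dx":0,"dy":-1.4,"dz":0,"spin":0},{"dx":0,"dy":-1.8,"dz":0,"spin":0},{"dx":0,"dy":-2.1,"dz":0,"spin":0},{"dx":0,"dy":-2.4,"dz":0,"spin":0},{"dx":-0.3,"dy":-2.7,"dz":0,"spin":0},{"dx":-0.6,"dy":-3,"dz":0,"spin":0},{"dx":-0.9,"dy":-3.3,"dz":0,"spin":0},{"dx":-1.2,"dy":-3.6,"dz":0,"spin":0},{"dx":-1.4,"dy":-3.8,"dz":0,"spin":0},{"dx":-1.6,"dy":-4,"dz":0,"spin":0},{"dx":-1.6,"dy":-4,"dz":0,"spin":0}]'; python3 r.py; python3 - <<'E'
from h import *
import cv2
cv2.imwrite("pics/side3.png",cv2.resize(C["side"]["frame"][120:320,160:380],None,fx=3.6,fy=3))
E
```

```text
time: 4.03
tool_pos: [558.5, 422.4, 88.3]
tcp_rot: [1.105, 1.568, 0.979]
contact_force: [-1.7, 5.1, 4.9]
grip_width: 0.3
t 4.03 stand tcp [-148.73   -0.06   88.33] F stand [-4.8  -2.36  4.95] y-axis spin need 0.0 grip 0.3 xax [-0.  0. -1.] yax [-1.  0.  0.]
```

View pics/side3.png

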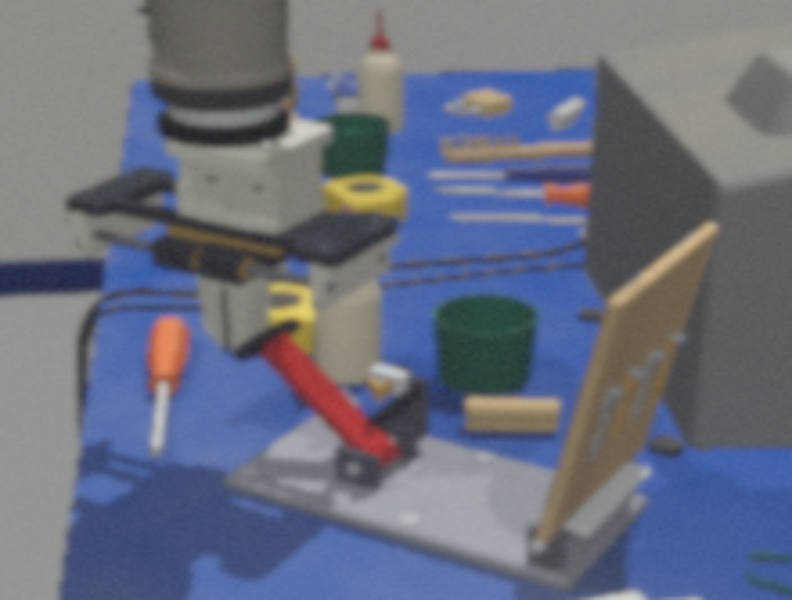

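```bash
python3 -m crank '[{"dx":0,"dy":0,"dz":0,"spin":0},{"dx":0,"dy":0,"dz":0,"spin":0}]'; python3 r.py; python3 - <<'E'
from h import *
import cv2
cv2.imwrite("pics/side4.png",cv2.resize(C["side"]["frame"][190:270,200:300],None,fx=7,fy=7,interpolation=cv2.INTER_CUBIC))
E
```

```text
time: 4.25
tool_pos: [558.5, 422.6, 88.0]
tcp_rot: [1.11, 1.568, 0.985]
contact_force: [-1.3, 5.0, 4.5]
grip_width: 0.1
t 4.25 stand tcp [-148.98   -0.11   88.01] F stand [-4.78 -1.87  4.47] y-axis spin need 0.0 grip 0.1 xax [-0.  0. -1.] yax [-1.  0.  0.]
```

View pics/side4.png

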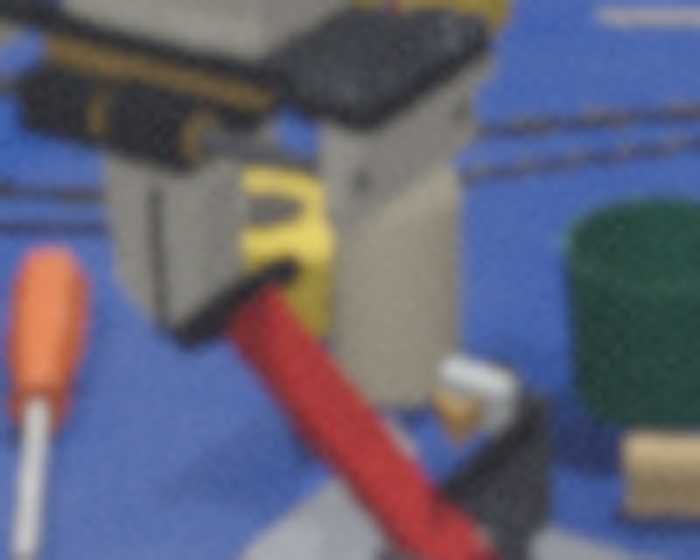

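```bash
cat >> h.py <<'E'
def legang(u,v):
    o,d=ray("side",u,v);o=st(o);d=B@d;p=o-d*o[1]/d[1]
    print("roll",p,"len",np.hypot(p[0]+50,p[2]-26),"ang",np.arctan2(p[2]-26,-(p[0]+50)))
E
python3 - <<'E'
from h import *
np.set_printoptions(precision=1,suppress=True)
legang(234.3,232.9); legang(215+67/4.6,185+241/4.6)
C["side"]
p=proj("side",w((-149,0,88)));print("tip px in zoom",(p-[200,190])*7, (proj("side",w((-130,0,88)))-[200,190])*7)
E
```

```text
roll [-127.4    0.    96.6] len 104.74225914542244 ang 0.7394692051736959
roll [-140.7    0.    81.7] len 106.41587768545706 ang 0.550721192428081
tip px in zoom [184.4 307.6] [234.2 322.5]
```

The leg was lifted from about 0.55 to 0.74 rad and the roll-length check gives 105 mm, which is right. The vertical force is the roll rubbing upward on the finger, so I'll rise a little faster along the arc.

```bash
python3 -m crank '[{"dx":-0.3,"dy":0,"dz":0,"spin":0},{"dx":-0.5,"dy":-0.2,"dz":0,"spin":0},{"dx":-0.7,"dy":-0.4,"dz":0,"spin":0},{"dx":-0.9,"dy":-0.6,"dz":0,"spin":0},{"dx":-1.1,"dy":-0.8,"dz":0,"spin":0},{"dx":-1.3,"dy":-1,"dz":0,"spin":0},{"dx":-1.5,"dy":-1.2,"dz":0,"spin":0},{"dx":-1.65,"dy":-1.4,"dz":0,"spin":0},{"dx":-1.75,"dy":-1.6,"dz":0,"spin":0},{"dx":-1.85,"dy":-1.8,"dz":0,"spin":0},{"dx":-1.95,"dy":-2,"dz":0,"spin":0},{"dx":-1.95,"dy":-2,"dz":0,"spin":0}]'; python3 r.py
```

```text
time: 5.35
tool_pos: [556.3, 402.4, 107.6]
tcp_rot: [1.007, 1.568, 0.882]
contact_force: [-0.5, 4.4, 5.6]
grip_width: 0.5
t 5.35 stand tcp [-128.68    0.16  107.64] F stand [-4.33 -1.1   5.63] y-axis spin need 0.0 grip 0.5 xax [-0.  0. -1.] yax [-1.  0.  0.]
```

```bash
python3 - <<'E'
from h import *
import cv2
cv2.imwrite("pics/side5.png",cv2.resize(C["side"]["frame"][180:260,200:300],None,fx=7,fy=7,interpolation=cv2.INTER_CUBIC))
print((proj("side",w((-128.7,0,107.6)))-[200,180])*7,(proj("side",w((-113,0,107.6)))-[200,180])*7)
E
```

```text
[235.24544874 337.84299295] [277.46920453 350.11462792]
```

View pics/side5.png

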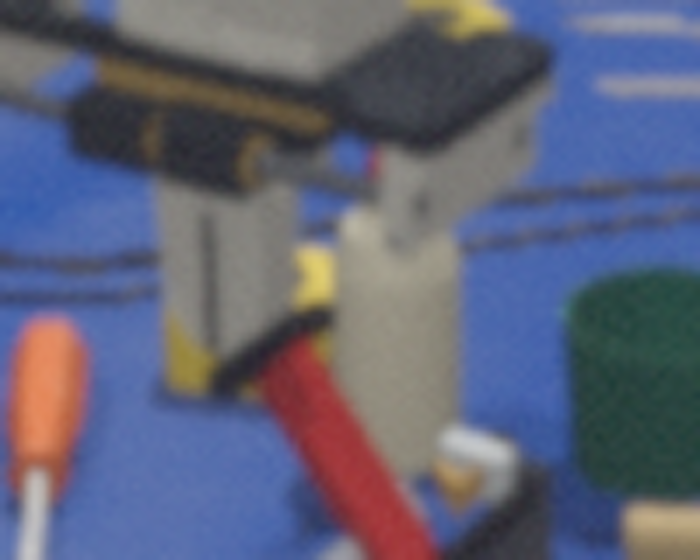

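```bash
python3 - <<'E'
from h import *
np.set_printoptions(precision=1,suppress=True)
legang(200+275/7,180+352/7)
E
```

```text
roll [-113.9    0.   106.7] len 102.95453067263803 ang 0.9006140149168226
```

The fingertips now sit level with the roll's centre, so they're bearing on its upper quarter. I'll back off, drop about 18 mm and push again lower on the roll.

```bash
python3 -m crank '[{"dx":0,"dy":0.5,"dz":0,"spin":0},{"dx":0,"dy":1.2,"dz":0,"spin":0},{"dx":0.6,"dy":1.5,"dz":0,"spin":0},{"dx":1.2,"dy":1.5,"dz":0,"spin":0},{"dx":1.8,"dy":1.5,"dz":0,"spin":0},{"dx":1.8,"dy":1.2,"dz":0,"spin":0},{"dx":1.8,"dy":0.9,"dz":0,"spin":0},{"dx":1.8,"dy":0.7,"dz":0,"spin":0},{"dx":1.8,"dy":0.5,"dz":0,"spin":0},{"dx":1.8,"dy":0.3,"dz":0,"spin":0},{"dx":1.8,"dy":0.3,"dz":0,"spin":0}]'; python3 r.py;python3 - <<'E'
from h import *
import cv2
cv2.imwrite("pics/side6.png",cv2.resize(C["side"]["frame"][180:260,200:300],None,fx=7,fy=7,interpolation=cv2.INTER_CUBIC))
E
```

```text
time: 6.37
tool_pos: [556.7, 404.4, 88.9]
tcp_rot: [0.448, 1.57, 0.322]
contact_force: [0.1, 1.7, -0.2]
grip_width: 0.5
t 6.37 stand tcp [-130.64    0.34   88.88] F stand [-1.7  -0.13 -0.19] y-axis spin need 0.001 grip 0.5 xax [-0.  0. -1.] yax [-1.  0.  0.]
```

View pics/side6.png

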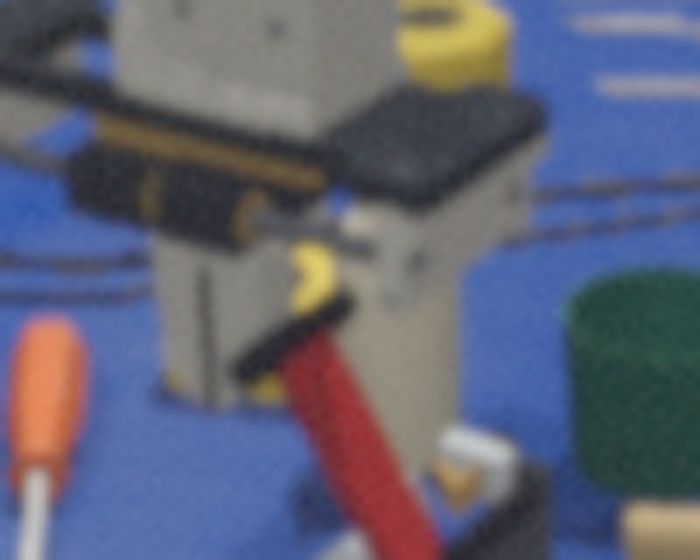

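Force is now small and horizontal, and the roll is centred near (297,340) in the zoom. I'll keep pushing with a modest rise.

```bash
python3 -m crank '[{"dx":-0.1,"dy":-0.2,"dz":0,"spin":0},{"dx":-0.2,"dy":-0.4,"dz":0,"spin":0},{"dx":-0.35,"dy":-0.6,"dz":0,"spin":0},{"dx":-0.45,"dy":-0.8,"dz":0,"spin":0},{"dx":-0.6,"dy":-1,"dz":0,"spin":0},{"dx":-0.6,"dy":-1,"dz":0,"spin":0}]'; python3 r.py
python3 -m crank '[{"dx":-0.1,"dy":-0.2,"dz":0,"spin":0},{"dx":-0.25,"dy":-0.4,"dz":0,"spin":0},{"dx":-0.35,"dy":-0.6,"dz":0,"spin":0},{"dx":-0.4,"dy":-0.8,"dz":0,"spin":0},{"dx":-0.5,"dy":-1,"dz":0,"spin":0},{"dx":-0.5,"dy":-1,"dz":0,"spin":0}]'; python3 r.py
```

```text
time: 6.92
tool_pos: [555.1, 394.2, 94.5]
tcp_rot: [-1.803, 1.57, -1.929]
contact_force: [0.2, -0.3, -0.3]
grip_width: 0.6
t 6.92 stand tcp [-120.39    0.01   94.46] F stand [ 0.26  0.21 -0.35] y-axis spin need 0.001 grip 0.6 xax [ 0. -0. -1.] yax [-1.  0. -0.]
time: 7.42
tool_pos: [553.6, 385.1, 99.4]
tcp_rot: [1.8, 1.57, 1.674]
contact_force: [-0.4, 3.2, 0.6]
grip_width: 0.6
t 7.42 stand tcp [-111.17   -0.28   99.43] F stand [-3.13 -0.79  0.62] y-axis spin need 0.0 grip 0.6 xax [-0. -0. -1.] yax [-1.  0.  0.]
```

Contact force is rising as the catch engages. From here I'll take small steps and read the force after each.

```bash
for i in 1 2 3; do :; done
python3 -m crank '[{"dx":-0.05,"dy":-0.15,"dz":0,"spin":0},{"dx":-0.1,"dy":-0.3,"dz":0,"spin":0},{"dx":-0.1,"dy":-0.3,"dz":0,"spin":0}]' >/dev/null; python3 r.py
python3 -m crank '[{"dx":-0.05,"dy":-0.15,"dz":0,"spin":0},{"dx":-0.1,"dy":-0.3,"dz":0,"spin":0},{"dx":-0.1,"dy":-0.3,"dz":0,"spin":0}]' >/dev/null; python3 r.py
python3 -m crank '[{"dx":-0.05,"dy":-0.15,"dz":0,"spin":0},{"dx":-0.05,"dy":-0.3,"dz":0,"spin":0},{"dx":-0.05,"dy":-0.3,"dz":0,"spin":0}]' >/dev/null; python3 r.py
```

```text
t 7.67 stand tcp [-108.72   -0.38  100.44] F stand [-5.07 -0.95 -0.85] y-axis spin need 0.0 grip 0.1 xax [-0. -0. -1.] yax [-1.  0.  0.]
t 7.92 stand tcp [-105.93   -0.41  101.5 ] F stand [-6.1  -1.27  0.26] y-axis spin need 0.0 grip 0.2 xax [-0.  0. -1.] yax [-1.  0.  0.]
t 8.17 stand tcp [-103.28   -0.37  102.42] F stand [-7.01 -1.68  2.05] y-axis spin need 0.0 grip 0.7 xax [-0.  0. -1.] yax [-1.  0.  0.]
```

```bash

python3 -m crank '[{"dx":-0.03,"dy":-0.1,"dz":0,"spin":0},{"dx":-0.05,"dy":-0.2,"dz":0,"spin":0},{"dx":-0.05,"dy":-0.2,"dz":0,"spin":0}]' >/dev/null; python3 r.py
python3 -m crank '[{"dx":-0.03,"dy":-0.1,"dz":0,"spin":0},{"dx":-0.05,"dy":-0.2,"dz":0,"spin":0},{"dx":-0.05,"dy":-0.2,"dz":0,"spin":0}]' >/dev/null; python3 r.py
python3 -m crank '[{"dx":-0.03,"dy":-0.1,"dz":0,"spin":0},{"dx":-0.05,"dy":-0.2,"dz":0,"spin":0},{"dx":-0.05,"dy":-0.2,"dz":0,"spin":0}]' >/dev/null; python3 r.py
```

```text
t 8.42 stand tcp [-101.41   -0.41  103.03] F stand [-7.32 -2.74  3.03] y-axis spin need 0.0 grip 0.1 xax [-0.  0. -1.] yax [-1.  0.  0.]
t 8.67 stand tcp [-99.62  -0.41 103.6 ] F stand [-8.23 -2.82  2.06] y-axis spin need 0.0 grip 0.5 xax [-0.  0. -1.] yax [-1.  0.  0.]
t 8.92 stand tcp [-97.37  -0.4  104.25] F stand [-5.93 -2.46  4.02] y-axis spin need -0.0 grip 0.6 xax [-0.  0. -1.] yax [-1. -0.  0.]
```

```bash

python3 -m crank '[{"dx":-0.02,"dy":-0.1,"dz":0,"spin":0},{"dx":-0.02,"dy":-0.1,"dz":0,"spin":0}]' >/dev/null; python3 r.py
python3 -m crank '[{"dx":-0.02,"dy":-0.1,"dz":0,"spin":0},{"dx":-0.02,"dy":-0.1,"dz":0,"spin":0}]' >/dev/null; python3 r.py
python3 -m crank '[{"dx":-0.02,"dy":-0.1,"dz":0,"spin":0},{"dx":-0.02,"dy":-0.1,"dz":0,"spin":0}]' >/dev/null; python3 r.py
```

```text
t 9.08 stand tcp [-96.36  -0.43 104.51] F stand [-5.46 -2.31  2.72] y-axis spin need -0.0 grip 0.7 xax [-0.  0. -1.] yax [-1. -0.  0.]
t 9.25 stand tcp [-95.08  -0.28 104.72] F stand [-3.95 -2.19  2.75] y-axis spin need -0.0 grip 0.5 xax [-0.  0. -1.] yax [-1. -0.  0.]
t 9.42 stand tcp [-93.47  -0.03 104.69] F stand [-1.17  0.33  1.79] y-axis spin need 0.0 grip 0.6 xax [-0.  0. -1.] yax [-1.  0.  0.]
```

The force has dropped from 8 N to about 1 N, which suggests the bolt snapped out. I'll keep going until I feel the rigid stop.

```bash

python3 -m crank '[{"dx":-0.02,"dy":-0.1,"dz":0,"spin":0},{"dx":-0.02,"dy":-0.1,"dz":0,"spin":0}]' >/dev/null; python3 r.py
python3 -m crank '[{"dx":-0.02,"dy":-0.1,"dz":0,"spin":0},{"dx":-0.02,"dy":-0.1,"dz":0,"spin":0}]' >/dev/null; python3 r.py
python3 -m crank '[{"dx":-0.02,"dy":-0.1,"dz":0,"spin":0},{"dx":-0.02,"dy":-0.1,"dz":0,"spin":0}]' >/dev/null; python3 r.py
```

```text
t 9.58 stand tcp [-92.07   0.11 104.48] F stand [-3.19 -1.2   2.02] y-axis spin need 0.0 grip 0.5 xax [-0.  0. -1.] yax [-1.  0.  0.]
t 9.75 stand tcp [-90.57   0.13 104.26] F stand [-1.76 -0.3   1.09] y-axis spin need 0.001 grip 0.5 xax [ 0.  0. -1.] yax [-1.  0. -0.]
t 9.92 stand tcp [-89.23  -0.05 104.13] F stand [-0.03 -0.22  0.05] y-axis spin need 0.001 grip 0.3 xax [ 0. -0. -1.] yax [-1.  0. -0.]
```

```bash

python3 -m crank '[{"dx":-0.02,"dy":-0.1,"dz":0,"spin":0},{"dx":-0.02,"dy":-0.1,"dz":0,"spin":0}]' >/dev/null; python3 r.py
python3 -m crank '[{"dx":-0.02,"dy":-0.1,"dz":0,"spin":0},{"dx":-0.02,"dy":-0.1,"dz":0,"spin":0}]' >/dev/null; python3 r.py
python3 - <<'E'
from h import *
import cv2
cv2.imwrite("pics/side7.png",cv2.resize(C["side"]["frame"][180:270,200:320],None,fx=6.5,fy=6.5,interpolation=cv2.INTER_CUBIC))
E
```

```text
t 10.08 stand tcp [-88.18  -0.2  104.16] F stand [0.72 0.62 0.34] y-axis spin need 0.001 grip 0.5 xax [ 0. -0. -1.] yax [-1.  0. -0.]
t 10.25 stand tcp [-87.56  -0.1  104.63] F stand [ 0.76 -0.24  0.25] y-axis spin need 0.001 grip 0.8 xax [ 0. -0. -1.] yax [-1.  0. -0.]
```

View pics/side7.png

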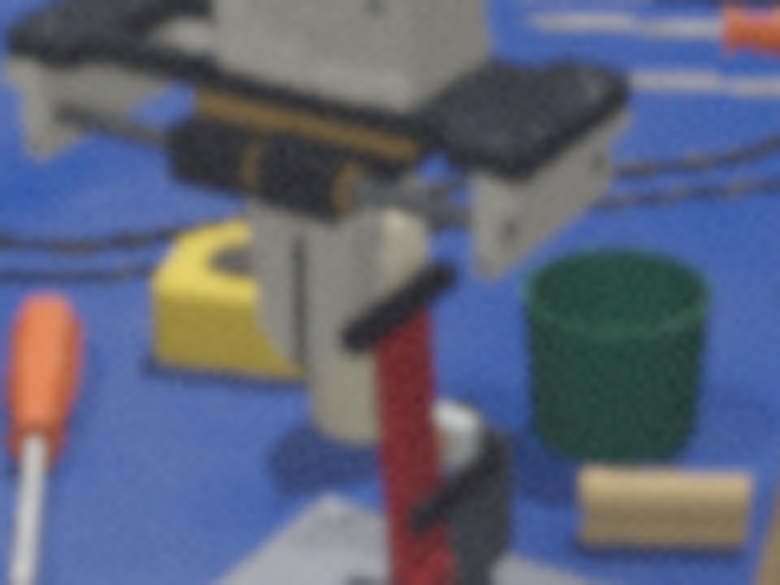

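```bash
python3 - <<'E'
from h import *
legang(200+402/6.5,180+307/6.5)
E
python3 -m crank '[{"dx":-0.02,"dy":-0.1,"dz":0,"spin":0},{"dx":-0.02,"dy":-0.1,"dz":0,"spin":0}]' >/dev/null; python3 r.py
python3 -m crank '[{"dx":-0.02,"dy":-0.1,"dz":0,"spin":0},{"dx":-0.02,"dy":-0.1,"dz":0,"spin":0}]' >/dev/null; python3 r.py
python3 -m crank '[{"dx":-0.02,"dy":-0.1,"dz":0,"spin":0},{"dx":-0.02,"dy":-0.1,"dz":0,"spin":0}]' >/dev/null; python3 r.py
```

```text
roll [-56.80922903   0.         129.47208637] len 103.69589316166811 ang 1.5050836757316834
t 10.52 stand tcp [-86.83  -0.07 105.04] F stand [0.38 1.04 0.35] y-axis spin need 0.0 grip 0.4 xax [ 0. -0. -1.] yax [-1.  0. -0.]
t 10.68 stand tcp [-85.85  -0.07 105.28] F stand [0.55 0.4  0.76] y-axis spin need 0.001 grip 0.4 xax [-0.  0. -1.] yax [-1.  0.  0.]
t 10.85 stand tcp [-84.87  -0.07 105.51] F stand [-0.08  0.12 -0.68] y-axis spin need 0.0 grip 0.6 xax [-0.  0. -1.] yax [-1.  0.  0.]
```

The leg jumped ahead to about 1.5 rad when the bolt passed. I'll close the remaining gap and feel for the stop.

```bash

python3 -m crank '[{"dx":0,"dy":-0.1,"dz":0,"spin":0},{"dx":0,"dy":-0.2,"dz":0,"spin":0},{"dx":0,"dy":-0.3,"dz":0,"spin":0},{"dx":0,"dy":-0.4,"dz":0,"spin":0},{"dx":0,"dy":-0.4,"dz":0,"spin":0}]' >/dev/null; python3 r.py
python3 -m crank '[{"dx":0,"dy":-0.1,"dz":0,"spin":0},{"dx":0,"dy":-0.1,"dz":0,"spin":0}]' >/dev/null; python3 r.py
python3 -m crank '[{"dx":0,"dy":-0.1,"dz":0,"spin":0},{"dx":0,"dy":-0.1,"dz":0,"spin":0}]' >/dev/null; python3 r.py
python3 -m crank '[{"dx":0,"dy":-0.1,"dz":0,"spin":0},{"dx":0,"dy":-0.1,"dz":0,"spin":0}]' >/dev/null; python3 r.py
```

```text
t 11.27 stand tcp [-80.82  -0.05 105.47] F stand [-0.34  0.75  0.43] y-axis spin need 0.001 grip 0.7 xax [-0.  0. -1.] yax [-1.  0.  0.]
t 11.43 stand tcp [-79.95  -0.07 105.52] F stand [0.29 0.33 0.44] y-axis spin need 0.001 grip 0.5 xax [-0.  0. -1.] yax [-1.  0.  0.]
t 11.6 stand tcp [-78.92  -0.05 105.5 ] F stand [-0.7   0.39 -0.58] y-axis spin need 0.0 grip 0.5 xax [-0.  0. -1.] yax [-1.  0.  0.]
t 11.77 stand tcp [-77.9   -0.08 105.45] F stand [ 0.2   0.24 -0.18] y-axis spin need 0.0 grip 0.4 xax [-0.  0. -1.] yax [-1.  0.  0.]
```

```bash

python3 -m crank '[{"dx":0,"dy":-0.1,"dz":0,"spin":0},{"dx":0,"dy":-0.1,"dz":0,"spin":0}]' >/dev/null; python3 r.py
python3 -m crank '[{"dx":0,"dy":-0.1,"dz":0,"spin":0},{"dx":0,"dy":-0.1,"dz":0,"spin":0}]' >/dev/null; python3 r.py
python3 -m crank '[{"dx":0,"dy":-0.1,"dz":0,"spin":0},{"dx":0,"dy":-0.1,"dz":0,"spin":0}]' >/dev/null; python3 r.py
```

```text
t 11.93 stand tcp [-76.85  -0.05 105.46] F stand [ 0.6  -0.03 -1.09] y-axis spin need 0.001 grip 0.5 xax [-0.  0. -1.] yax [-1.  0.  0.]
t 12.1 stand tcp [-75.84  -0.07 105.45] F stand [0.95 0.31 0.49] y-axis spin need 0.0 grip 0.5 xax [ 0.  0. -1.] yax [-1.  0. -0.]
t 12.27 stand tcp [-75.34  -0.08 105.52] F stand [-2.84  0.76 -0.37] y-axis spin need 0.0 grip 0.6 xax [-0.  0. -1.] yax [-1.  0.  0.]
```

```bash

python3 -m crank '[{"dx":0,"dy":-0.05,"dz":0,"spin":0},{"dx":0,"dy":-0.05,"dz":0,"spin":0}]' >/dev/null; python3 r.py
python3 -m crank '[{"dx":0,"dy":-0.05,"dz":0,"spin":0},{"dx":0,"dy":-0.05,"dz":0,"spin":0}]' >/dev/null; python3 r.py
python3 -m crank '[{"dx":0,"dy":-0.05,"dz":0,"spin":0},{"dx":0,"dy":-0.05,"dz":0,"spin":0}]' >/dev/null; python3 r.py
```

```text
t 12.43 stand tcp [-75.14  -0.1  105.54] F stand [-4.48 -0.41 -0.73] y-axis spin need 0.0 grip 0.6 xax [-0.  0. -1.] yax [-1.  0.  0.]
t 12.6 stand tcp [-74.94  -0.05 105.58] F stand [-5.39 -0.03  0.23] y-axis spin need 0.0 grip 0.3 xax [-0.  0. -1.] yax [-1.  0.  0.]
t 12.77 stand tcp [-74.82  -0.06 105.63] F stand [-7.48  0.07 -2.1 ] y-axis spin need 0.0 grip 0.1 xax [-0.  0. -1.] yax [-1.  0.  0.]
```

```bash

python3 -m crank '[{"dx":0,"dy":-0.05,"dz":0,"spin":0},{"dx":0,"dy":-0.08,"dz":0,"spin":0},{"dx":0,"dy":-0.08,"dz":0,"spin":0}]' >/dev/null; python3 r.py
python3 -m crank '[{"dx":0,"dy":-0.05,"dz":0,"spin":0},{"dx":0,"dy":-0.08,"dz":0,"spin":0},{"dx":0,"dy":-0.08,"dz":0,"spin":0}]' >/dev/null; python3 r.py
python3 - <<'E'
from h import *
import cv2
cv2.imwrite("pics/side8.png",cv2.resize(C["side"]["frame"][180:270,200:320],None,fx=6.5,fy=6.5,interpolation=cv2.INTER_CUBIC))
E
```

```text
t 13.02 stand tcp [-74.62  -0.06 105.65] F stand [-9.57  0.04 -1.34] y-axis spin need 0.0 grip 0.1 xax [-0.  0. -1.] yax [-1.  0.  0.]
t 13.27 stand tcp [-74.46  -0.08 105.69] F stand [-12.45   0.84  -2.35] y-axis spin need -0.0 grip 0.5 xax [-0.  0. -1.] yax [-1. -0.  0.]
```

View pics/side8.png

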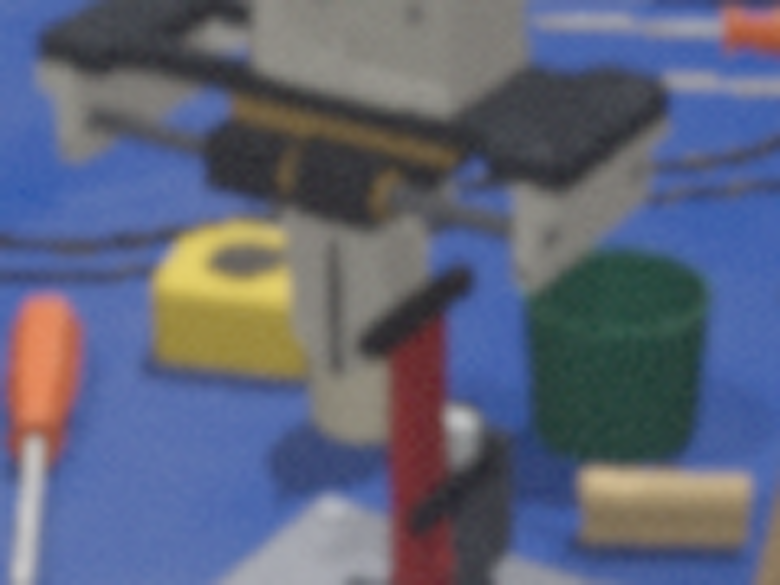

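The stop feels rigid: 12 N, with the TCP hardly moving for each step commanded. I'll back off, lift over the leg and nudge it lightly from the board side to prove the lock.

```bash
python3 - <<'E'
from h import *
legang(200+418/6.5,180+311/6.5)
E
python3 -m crank '[{"dx":0,"dy":0.5,"dz":0,"spin":0},{"dx":0,"dy":1.5,"dz":0,"spin":0},{"dx":-2,"dy":1.8,"dz":0,"spin":0},{"dx":-5,"dy":1.8,"dz":0,"spin":0},{"dx":-5,"dy":0,"dz":0,"spin":0},{"dx":-5,"dy":-3,"dz":0,"spin":0},{"dx":-5,"dy":-6,"dz":0,"spin":0},{"dx":-5,"dy":-6,"dz":0,"spin":0},{"dx":-5,"dy":-6,"dz":0,"spin":0}]' >/dev/null; python3 r.py
python3 - <<'E'
from h import *
import cv2
cv2.imwrite("pics/side9.png",cv2.resize(C["side"]["frame"][150:310,180:380],None,fx=4,fy=3.75,interpolation=cv2.INTER_CUBIC))
E
```

```text
roll [-50.84837884   0.         129.64431528] len 103.64778741734709 ang 1.562611026030842
t 14.12 stand tcp [-10.69   0.22 155.74] F stand [-0.91  0.93  0.43] y-axis spin need 0.003 grip 0.4 xax [ 0. -0. -1.] yax [-1.  0. -0.]
```

View pics/side9.png

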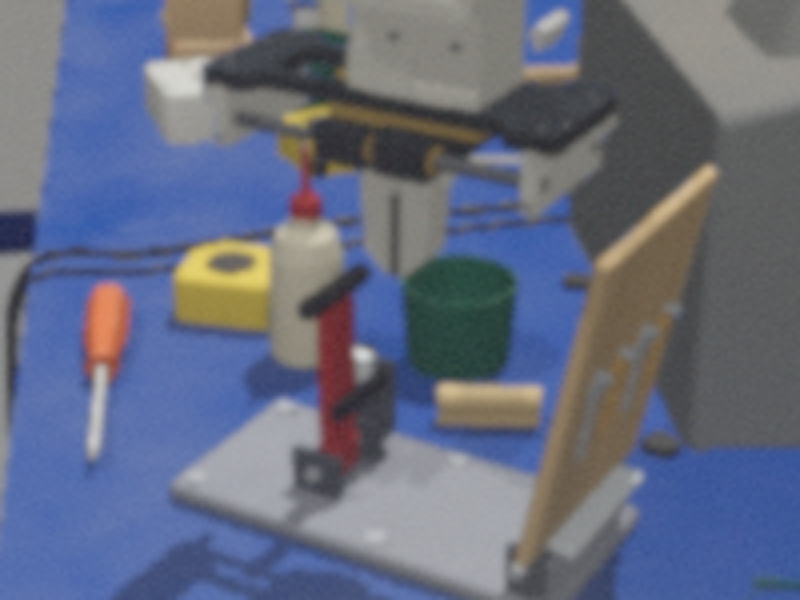

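The leg stands free at about 1.55 rad. Now the gentle lock test from the board side.

```bash

python3 -m crank '[{"dx":0,"dy":0.5,"dz":0,"spin":0},{"dx":2,"dy":0.5,"dz":0,"spin":0},{"dx":4,"dy":0.5,"dz":0,"spin":0},{"dx":4.5,"dy":0.5,"dz":0,"spin":0},{"dx":4.5,"dy":0.8,"dz":0,"spin":0},{"dx":4.5,"dy":1.0,"dz":0,"spin":0},{"dx":4.5,"dy":1.2,"dz":0,"spin":0},{"dx":4.5,"dy":1.2,"dz":0,"spin":0}]' >/dev/null; python3 r.py
python3 -m crank '[{"dx":0,"dy":0.1,"dz":0,"spin":0},{"dx":0,"dy":0.2,"dz":0,"spin":0},{"dx":0,"dy":0.2,"dz":0,"spin":0}]' >/dev/null; python3 r.py
python3 -m crank '[{"dx":0,"dy":0.1,"dz":0,"spin":0},{"dx":0,"dy":0.2,"dz":0,"spin":0},{"dx":0,"dy":0.2,"dz":0,"spin":0}]' >/dev/null; python3 r.py
python3 -m crank '[{"dx":0,"dy":0.1,"dz":0,"spin":0},{"dx":0,"dy":0.2,"dz":0,"spin":0},{"dx":0,"dy":0.2,"dz":0,"spin":0}]' >/dev/null; python3 r.py
```

```text
t 14.83 stand tcp [-25.01   0.43 111.66] F stand [ 0.53  0.28 -0.47] y-axis spin need -0.0 grip 0.4 xax [-0.  0. -1.] yax [-1. -0.  0.]
t 15.08 stand tcp [-26.11   0.07 110.91] F stand [ 0.16 -0.79 -0.69] y-axis spin need 0.0 grip 0.8 xax [-0.  0. -1.] yax [-1.  0.  0.]
t 15.33 stand tcp [-28.02  -0.07 110.51] F stand [ 0.07  0.47 -0.09] y-axis spin need 0.0 grip 0.3 xax [-0.  0. -1.] yax [-1.  0.  0.]
t 15.58 stand tcp [-30.03  -0.07 110.47] F stand [-0.52 -0.24  0.87] y-axis spin need 0.0 grip 0.2 xax [-0.  0. -1.] yax [-1.  0.  0.]
```

```bash

python3 -m crank '[{"dx":0,"dy":0.1,"dz":0,"spin":0},{"dx":0,"dy":0.2,"dz":0,"spin":0},{"dx":0,"dy":0.2,"dz":0,"spin":0}]' >/dev/null; python3 r.py
python3 -m crank '[{"dx":0,"dy":0.1,"dz":0,"spin":0},{"dx":0,"dy":0.15,"dz":0,"spin":0},{"dx":0,"dy":0.15,"dz":0,"spin":0}]' >/dev/null; python3 r.py
python3 -m crank '[{"dx":0,"dy":0.1,"dz":0,"spin":0},{"dx":0,"dy":0.1,"dz":0,"spin":0},{"dx":0,"dy":0.1,"dz":0,"spin":0}]' >/dev/null; python3 r.py
python3 -m crank '[{"dx":0,"dy":0.1,"dz":0,"spin":0},{"dx":0,"dy":0.1,"dz":0,"spin":0},{"dx":0,"dy":0.1,"dz":0,"spin":0}]' >/dev/null; python3 r.py
```

```text
t 15.83 stand tcp [-32.08  -0.07 110.44] F stand [ 0.02 -0.49  0.45] y-axis spin need 0.0 grip 0.5 xax [-0.  0. -1.] yax [-1.  0.  0.]
t 16.08 stand tcp [-33.5   -0.08 110.43] F stand [0.7  0.9  0.32] y-axis spin need 0.0 grip 0.2 xax [-0.  0. -1.] yax [-1.  0.  0.]
t 16.33 stand tcp [-34.33  -0.09 110.42] F stand [2.03 0.42 0.32] y-axis spin need 0.0 grip 0.2 xax [ 0.  0. -1.] yax [-1.  0. -0.]
t 16.58 stand tcp [-35.05  -0.1  110.43] F stand [3.72 0.01 1.87] y-axis spin need 0.001 grip 0.2 xax [ 0. -0. -1.] yax [-1.  0. -0.]
```

```bash

python3 -m crank '[{"dx":0,"dy":0.1,"dz":0,"spin":0},{"dx":0,"dy":0.1,"dz":0,"spin":0},{"dx":0,"dy":0.1,"dz":0,"spin":0}]' >/dev/null; python3 r.py
python3 -m crank '[{"dx":0,"dy":0.05,"dz":0,"spin":0},{"dx":0,"dy":0.05,"dz":0,"spin":0},{"dx":0,"dy":0.05,"dz":0,"spin":0}]' >/dev/null; python3 r.py
python3 - <<'E'
from h import *
import cv2
cv2.imwrite("pics/side10.png",cv2.resize(C["side"]["frame"][180:270,200:320],None,fx=6.5,fy=6.5,interpolation=cv2.INTER_CUBIC))
E
```

```text
t 16.83 stand tcp [-35.86  -0.09 110.39] F stand [5.58 0.64 1.22] y-axis spin need 0.001 grip 0.1 xax [ 0. -0. -1.] yax [-1.  0. -0.]
t 17.08 stand tcp [-36.1   -0.08 110.4 ] F stand [6.86 0.2  1.72] y-axis spin need 0.001 grip 0.5 xax [ 0. -0. -1.] yax [-1.  0. -0.]
```

View pics/side10.png

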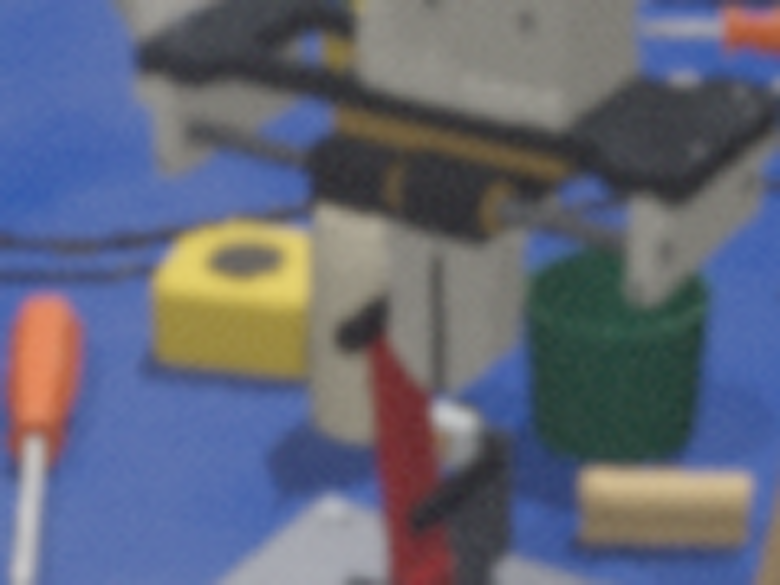

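```bash

python3 -m crank '[{"dx":0,"dy":0.05,"dz":0,"spin":0},{"dx":0,"dy":0.05,"dz":0,"spin":0},{"dx":0,"dy":0.05,"dz":0,"spin":0}]' >/dev/null; python3 r.py
python3 -m crank '[{"dx":0,"dy":0.05,"dz":0,"spin":0},{"dx":0,"dy":0.05,"dz":0,"spin":0},{"dx":0,"dy":0.05,"dz":0,"spin":0}]' >/dev/null; python3 r.py
```

```text
t 17.38 stand tcp [-36.34  -0.08 110.4 ] F stand [6.91 0.   1.54] y-axis spin need 0.001 grip 0.3 xax [ 0. -0. -1.] yax [-1.  0. -0.]
t 17.63 stand tcp [-36.62  -0.08 110.39] F stand [7.06 0.13 1.71] y-axis spin need 0.001 grip 0.1 xax [ 0. -0. -1.] yax [-1.  0. -0.]
```

The force levelled off near 7 N while the TCP still crept, so this doesn't settle it. I'll retreat and look more closely at the catch and the leg angle.

```bash

python3 -m crank '[{"dx":0,"dy":-0.5,"dz":0,"spin":0},{"dx":0,"dy":-1.5,"dz":0,"spin":0},{"dx":-2,"dy":-1.5,"dz":0,"spin":0},{"dx":-5,"dy":-1.5,"dz":0,"spin":0},{"dx":-8,"dy":-1.5,"dz":0,"spin":0},{"dx":-11,"dy":-1.5,"dz":0,"spin":0},{"dx":-14,"dy":-1.5,"dz":0,"spin":0},{"dx":-14,"dy":-1.5,"dz":0,"spin":0},{"dx":-14,"dy":-1.5,"dz":0,"spin":0}]' >/dev/null; python3 r.py
python3 - <<'E'
from h import *
import cv2
cv2.imwrite("pics/side11.png",C["side"]["frame"]);cv2.imwrite("pics/w11.png",capture("wrist")["frame"])
cv2.imwrite("pics/side11z.png",cv2.resize(C["side"]["frame"][195:285,210:330],None,fx=6.5,fy=6.5,interpolation=cv2.INTER_CUBIC))
cv2.imwrite("pics/top11.png",cv2.resize(C["top"]["frame"][190:300,195:365],None,fx=4.7,fy=4.7,interpolation=cv2.INTER_CUBIC))
E
```

```text
t 18.38 stand tcp [-23.3    0.52 252.5 ] F stand [ 1.15 -0.04 -0.66] y-axis spin need 0.0 grip 0.3 xax [-0.  0. -1.] yax [-1.  0.  0.]
```

View pics/side11z.png

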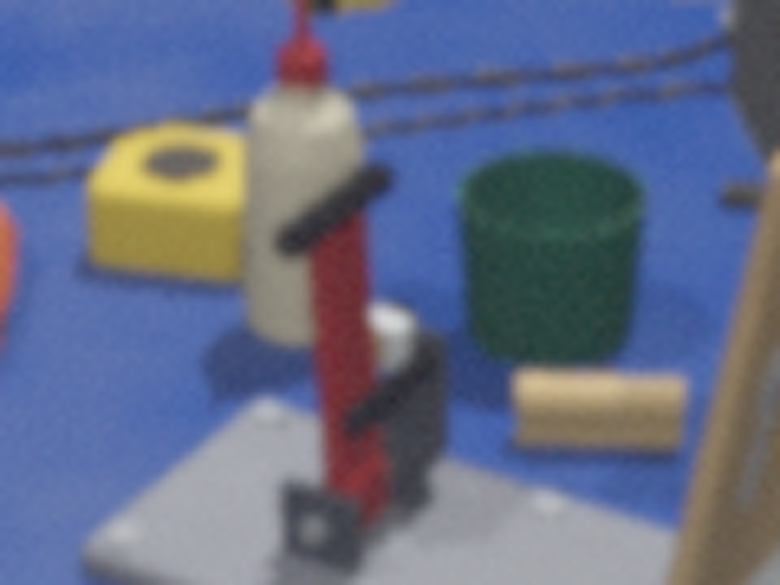

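View pics/w11.png

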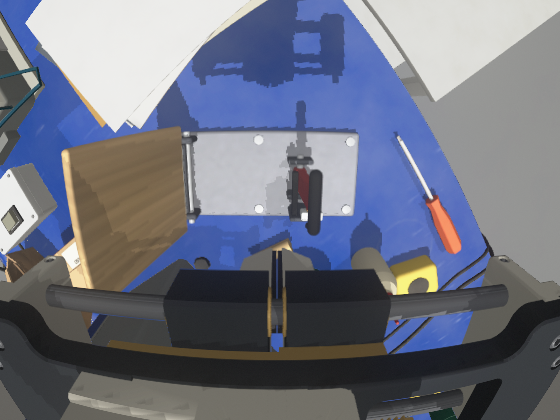

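View pics/top11.png

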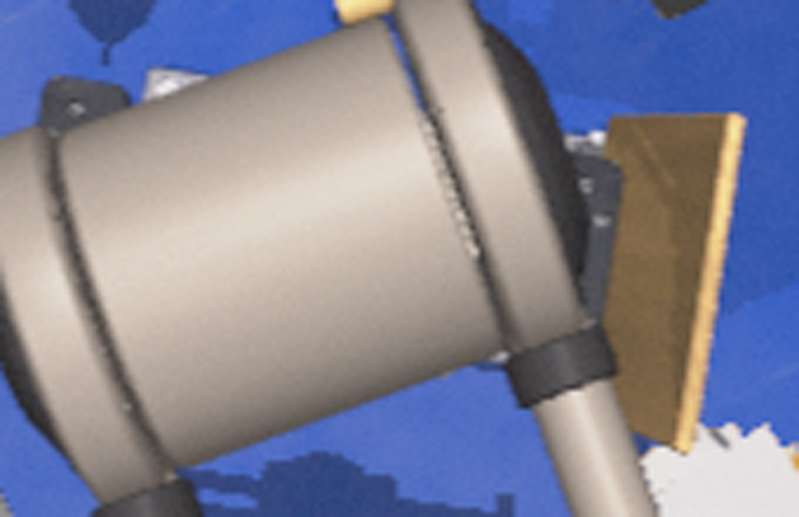

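```bash
python3 - <<'E'
import cv2
a=cv2.imread("pics/w11.png")[135:245,270:370];cv2.imwrite("pics/w11z.png",cv2.resize(a,None,fx=5.4,fy=5.4,interpolation=cv2.INTER_CUBIC))
E
```

```text
(no output)
```

View pics/w11z.png

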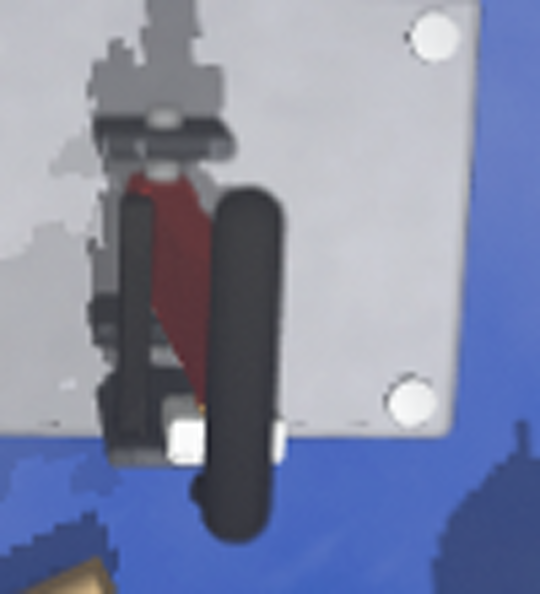

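The roll hides the bolt here. The clock has room, so I'll look once more from outboard of the leg.

```bash

python3 -m crank '[{"dx":0,"dy":3,"dz":0,"spin":0},{"dx":0,"dy":6,"dz":0,"spin":0},{"dx":0,"dy":9,"dz":0,"spin":0},{"dx":0,"dy":12,"dz":0,"spin":0},{"dx":0,"dy":14,"dz":0,"spin":0},{"dx":0,"dy":14,"dz":0,"spin":0},{"dx":0,"dy":14,"dz":0,"spin":0}]' >/dev/null; python3 r.py
python3 - <<'E'
from h import *
import cv2
f=capture("wrist")["frame"];cv2.imwrite("pics/w12.png",f)
cv2.imwrite("pics/w12z.png",cv2.resize(f[130:250,130:290],None,fx=5,fy=5,interpolation=cv2.INTER_CUBIC))
E
```

```text
t 19.12 stand tcp [-163.33   -0.86  247.74] F stand [ 0.8  -0.95 -0.24] y-axis spin need -0.001 grip 0.5 xax [ 0. -0. -1.] yax [-1. -0. -0.]
```

View pics/w12z.png

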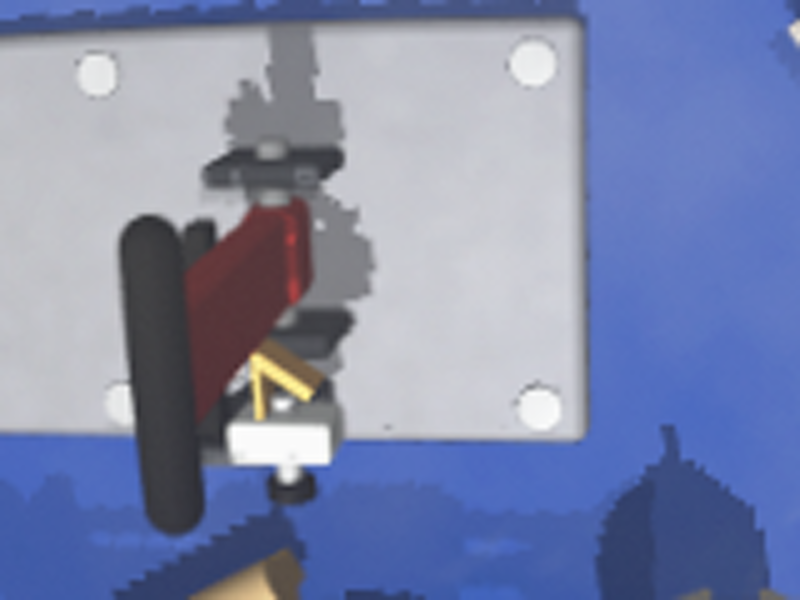

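The view settles it: the brass wedge bolt at about (285,375) is fully out behind the leg's outer side, so the leg is locked. On to the board: rise, pass over it, and come down behind its bare upper face.

```bash

python3 -m crank '[{"dx":-3,"dy":-2,"dz":0,"spin":0},{"dx":-5,"dy":-5,"dz":0,"spin":0},{"dx":-5,"dy":-8,"dz":0,"spin":0},{"dx":-5,"dy":-11,"dz":0,"spin":0},{"dx":-5,"dy":-14,"dz":0,"spin":0},{"dx":-5,"dy":-17,"dz":0,"spin":0},{"dx":-5,"dy":-20,"dz":0,"spin":0},{"dx":-5,"dy":-23,"dz":0,"spin":0},{"dx":-5,"dy":-26,"dz":0,"spin":0},{"dx":-5,"dy":-29,"dz":0,"spin":0},{"dx":-5,"dy":-32,"dz":0,"spin":0},{"dx":-5,"dy":-35,"dz":0,"spin":0},{"dx":-5,"dy":-35,"dz":0,"spin":0},{"dx":-5,"dy":-35,"dz":0,"spin":0}]' >/dev/null; python3 r.py
python3 - <<'E'
from h import *
import cv2
cv2.imwrite("pics/side13.png",C["side"]["frame"]);cv2.imwrite("pics/top13.png",C["top"]["frame"])
E
```

```text
t 20.33 stand tcp [189.4   -0.66 300.58] F stand [-0.62  0.39 -0.88] y-axis spin need 0.005 grip 0.7 xax [-0.  0. -1.] yax [-1.  0.  0.]
```

View pics/side13.png

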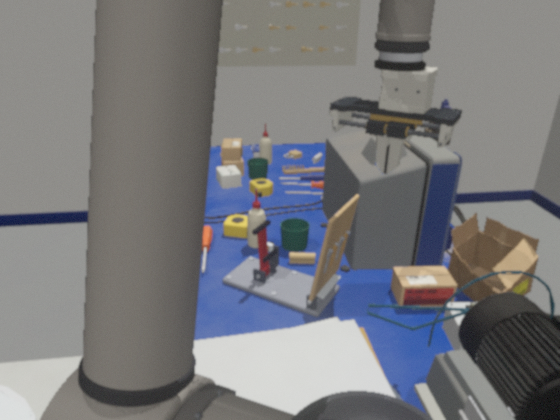

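View pics/top13.png

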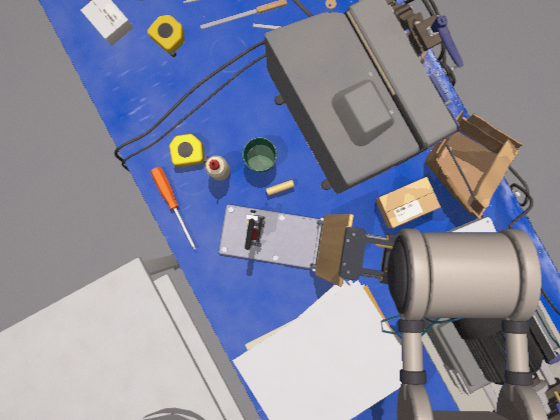

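The tool is over the far side of the board and clear of the grey box. I'll descend to z≈190.

```bash

python3 -m crank '[{"dx":2.5,"dy":0,"dz":0,"spin":0},{"dx":5,"dy":0,"dz":0,"spin":0},{"dx":7.5,"dy":0,"dz":0,"spin":0},{"dx":9.5,"dy":0,"dz":0,"spin":0},{"dx":11,"dy":0,"dz":0,"spin":0},{"dx":11,"dy":0.3,"dz":0,"spin":0},{"dx":11,"dy":0.8,"dz":0,"spin":0},{"dx":11,"dy":1.3,"dz":0,"spin":0},{"dx":11,"dy":1.8,"dz":0,"spin":0},{"dx":11,"dy":2.3,"dz":0,"spin":0},{"dx":11,"dy":2.3,"dz":0,"spin":0}]' >/dev/null; python3 r.py
python3 - <<'E'
from h import *
import cv2
cv2.imwrite("pics/side14.png",cv2.resize(C["side"]["frame"][120:320,260:460],None,fx=3.5,fy=3))
E
```

```text
t 21.35 stand tcp [162.83   0.08 191.24] F stand [-0.24  0.57  0.16] y-axis spin need -0.001 grip 0.4 xax [-0.  0. -1.] yax [-1. -0.  0.]
```

View pics/side14.png

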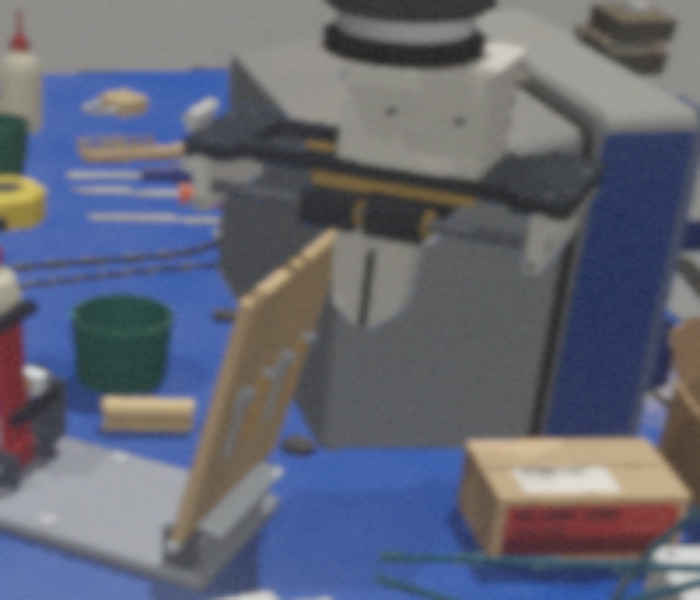

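The fingers are behind the board's bare top band. Now a gentle push towards the leg.

```bash

python3 -m crank '[{"dx":0,"dy":0.3,"dz":0,"spin":0},{"dx":0,"dy":0.6,"dz":0,"spin":0},{"dx":0,"dy":0.9,"dz":0,"spin":0},{"dx":0,"dy":1.2,"dz":0,"spin":0},{"dx":0,"dy":1.5,"dz":0,"spin":0},{"dx":0,"dy":1.8,"dz":0,"spin":0},{"dx":0,"dy":2.1,"dz":0,"spin":0},{"dx":0,"dy":2.1,"dz":0,"spin":0}]' >/dev/null; python3 r.py
python3 -m crank '[{"dx":0,"dy":0.2,"dz":0,"spin":0},{"dx":0,"dy":0.4,"dz":0,"spin":0},{"dx":0,"dy":0.6,"dz":0,"spin":0},{"dx":0,"dy":0.8,"dz":0,"spin":0},{"dx":0,"dy":1.0,"dz":0,"spin":0},{"dx":0,"dy":1.0,"dz":0,"spin":0}]' >/dev/null; python3 r.py
python3 -m crank '[{"dx":0,"dy":0.2,"dz":0,"spin":0},{"dx":0,"dy":0.4,"dz":0,"spin":0},{"dx":0,"dy":0.6,"dz":0,"spin":0},{"dx":0,"dy":0.8,"dz":0,"spin":0},{"dx":0,"dy":1.0,"dz":0,"spin":0},{"dx":0,"dy":1.0,"dz":0,"spin":0}]' >/dev/null; python3 r.py
```

```text
t 22.07 stand tcp [142.62  -0.18 190.44] F stand [ 0.21 -0.08 -0.22] y-axis spin need 0.0 grip 0.5 xax [-0.  0. -1.] yax [-1.  0.  0.]
t 22.57 stand tcp [132.69  -0.2  190.42] F stand [ 0.07 -0.03 -0.48] y-axis spin need 0.0 grip 0.5 xax [-0.  0. -1.] yax [-1.  0.  0.]
t 23.07 stand tcp [122.61  -0.21 190.4 ] F stand [-0.29  0.42 -0.23] y-axis spin need 0.0 grip 0.7 xax [-0.  0. -1.] yax [-1.  0.  0.]
```

No contact force yet, so I'll look before going further.

```bash

python3 - <<'E'
from h import *
import cv2
cv2.imwrite("pics/side15.png",cv2.resize(C["side"]["frame"][150:310,260:420],None,fx=4,fy=3.75))
cv2.imwrite("pics/top15.png",C["top"]["frame"][150:320,195:480])
E
```

```text
(no output)
```

View pics/side15.png

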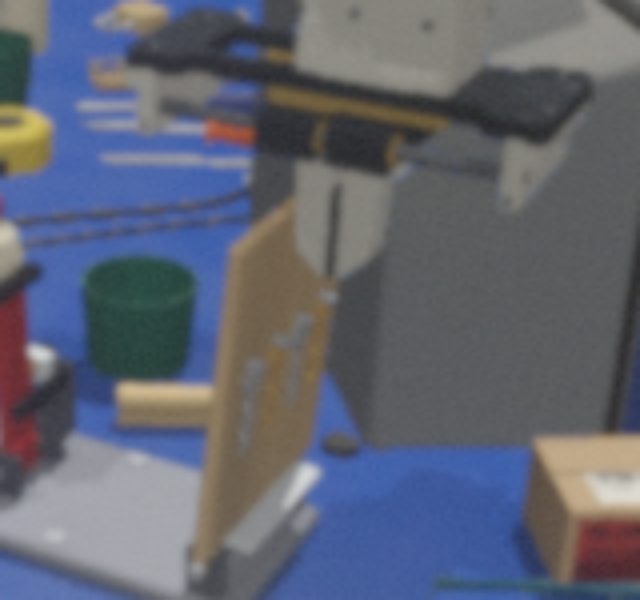

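View pics/top15.png

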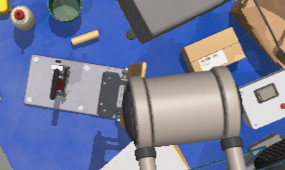

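The board is moving with the fingertip, which bears on the bare face above the keys, and the force is tiny. I'll continue past the tipping point.

```bash

python3 -m crank '[{"dx":0,"dy":0.3,"dz":0,"spin":0},{"dx":0,"dy":0.6,"dz":0,"spin":0},{"dx":0,"dy":0.9,"dz":0,"spin":0},{"dx":0,"dy":1.2,"dz":0,"spin":0},{"dx":0,"dy":1.5,"dz":0,"spin":0},{"dx":0,"dy":1.8,"dz":0,"spin":0},{"dx":0,"dy":2.1,"dz":0,"spin":0},{"dx":0,"dy":2.4,"dz":0,"spin":0},{"dx":0,"dy":2.7,"dz":0,"spin":0},{"dx":0,"dy":3,"dz":0,"spin":0}]' >/dev/null; python3 r.py
python3 -m crank '[{"dx":0,"dy":0.3,"dz":0,"spin":0},{"dx":0,"dy":0.6,"dz":0,"spin":0},{"dx":0,"dy":0.9,"dz":0,"spin":0},{"dx":0,"dy":1.2,"dz":0,"spin":0},{"dx":0,"dy":1.5,"dz":0,"spin":0},{"dx":0,"dy":1.8,"dz":0,"spin":0},{"dx":0,"dy":2.1,"dz":0,"spin":0},{"dx":0,"dy":2.4,"dz":0,"spin":0},{"dx":0,"dy":2.7,"dz":0,"spin":0},{"dx":0,"dy":3,"dz":0,"spin":0},{"dx":0,"dy":3,"dz":0,"spin":0}]' >/dev/null; python3 r.py
python3 - <<'E'
from h import *
import cv2
cv2.imwrite("pics/side16.png",cv2.resize(C["side"]["frame"][150:310,240:400],None,fx=4,fy=3.75))
E
```

```text
t 24.0 stand tcp [ 92.83  -0.18 190.32] F stand [ 1.2   1.14 -0.6 ] y-axis spin need 0.0 grip 0.3 xax [ 0. -0. -1.] yax [-1.  0. -0.]
t 24.92 stand tcp [ 62.4   -0.16 190.47] F stand [-0.19 -0.14  0.48] y-axis spin need 0.0 grip 0.5 xax [-0.  0. -1.] yax [-1.  0.  0.]
```

View pics/side16.png

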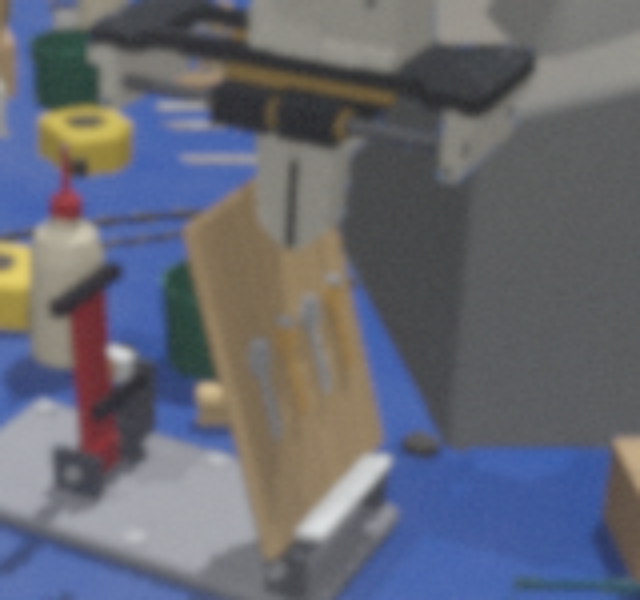

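The board is leaning well towards the leg, around 0.5 rad. A few more cm.

```bash

python3 -m crank '[{"dx":0,"dy":0.3,"dz":0,"spin":0},{"dx":0,"dy":0.6,"dz":0,"spin":0},{"dx":0,"dy":0.9,"dz":0,"spin":0},{"dx":0,"dy":1.2,"dz":0,"spin":0},{"dx":0,"dy":1.5,"dz":0,"spin":0},{"dx":0,"dy":1.8,"dz":0,"spin":0},{"dx":0,"dy":2.1,"dz":0,"spin":0},{"dx":0,"dy":2.4,"dz":0,"spin":0},{"dx":0,"dy":2.7,"dz":0,"spin":0},{"dx":0,"dy":3,"dz":0,"spin":0},{"dx":0,"dy":3.3,"dz":0,"spin":0},{"dx":0,"dy":3.5,"dz":0,"spin":0},{"dx":0,"dy":3.5,"dz":0,"spin":0}]' >/dev/null; python3 r.py
python3 - <<'E'
from h import *
import cv2
cv2.imwrite("pics/side17.png",cv2.resize(C["side"]["frame"][150:310,240:400],None,fx=4,fy=3.75))
E
```

```text
t 26.05 stand tcp [ 27.61  -0.16 190.42] F stand [-0.41 -0.22 -0.55] y-axis spin need 0.0 grip 0.5 xax [-0.  0. -1.] yax [-1.  0.  0.]
```

View pics/side17.png

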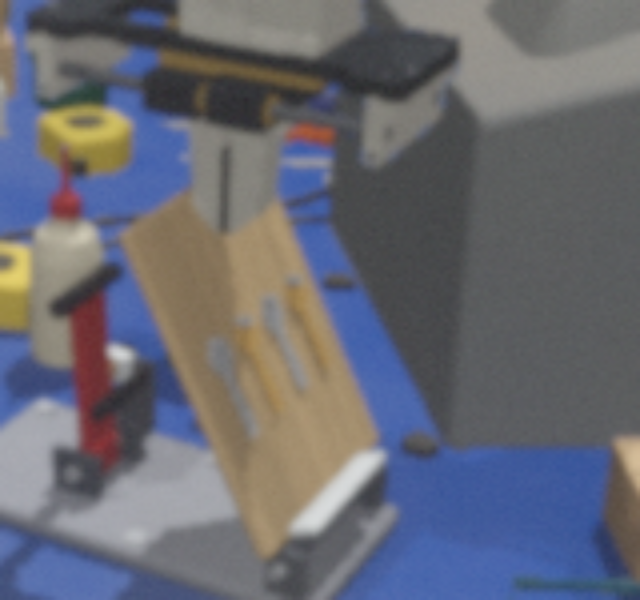

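The board is well past the tipping point. I'll lift the tool clear and let it sink.

```bash

python3 -m crank '[{"dx":-1,"dy":-1,"dz":0,"spin":0},{"dx":-3,"dy":-2,"dz":0,"spin":0},{"dx":-5,"dy":-3,"dz":0,"spin":0},{"dx":-8,"dy":-5,"dz":0,"spin":0},{"dx":-10,"dy":-8,"dz":0,"spin":0},{"dx":-10,"dy":-11,"dz":0,"spin":0},{"dx":-10,"dy":-14,"dz":0,"spin":0},{"dx":-10,"dy":-15,"dz":0,"spin":0},{"dx":-10,"dy":-15,"dz":0,"spin":0},{"dx":-10,"dy":-15,"dz":0,"spin":0},{"dx":-10,"dy":-15,"dz":0,"spin":0},{"dx":-10,"dy":-15,"dz":0,"spin":0},{"dx":-10,"dy":-15,"dz":0,"spin":0},{"dx":-10,"dy":-15,"dz":0,"spin":0},{"dx":-10,"dy":-15,"dz":0,"spin":0}]' >/dev/null; python3 r.py
python3 - <<'E'
from h import *
import cv2
cv2.imwrite("pics/side18.png",cv2.resize(C["side"]["frame"][150:310,220:380],None,fx=4,fy=3.75))
E
```

```text
t 27.35 stand tcp [177.49  -0.29 290.25] F stand [ 0.97 -0.61 -0.17] y-axis spin need -0.001 grip 0.5 xax [-0. -0. -1.] yax [-1. -0.  0.]
```

View pics/side18.png

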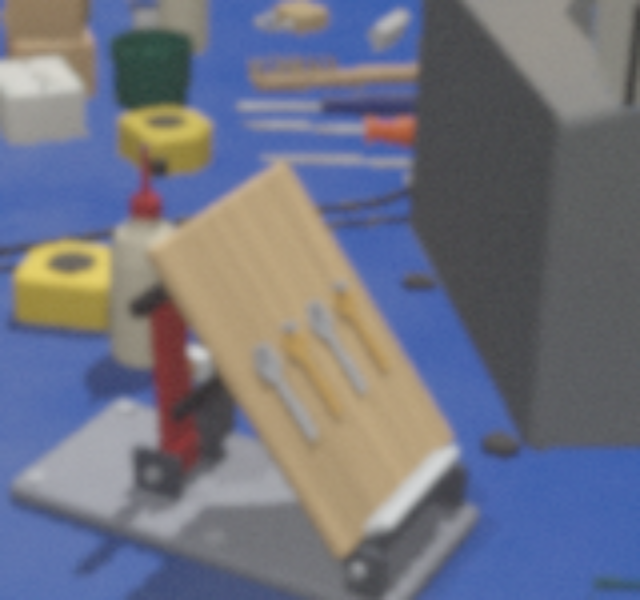

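It's sinking on its own. I'll wait for it to land.

```bash

for k in 1; do python3 -m crank '[{"dx":0,"dy":0,"dz":0,"spin":0},{"dx":0,"dy":0,"dz":0,"spin":0},{"dx":0,"dy":0,"dz":0,"spin":0},{"dx":0,"dy":0,"dz":0,"spin":0},{"dx":0,"dy":0,"dz":0,"spin":0},{"dx":0,"dy":0,"dz":0,"spin":0},{"dx":0,"dy":0,"dz":0,"spin":0},{"dx":0,"dy":0,"dz":0,"spin":0},{"dx":0,"dy":0,"dz":0,"spin":0},{"dx":0,"dy":0,"dz":0,"spin":0},{"dx":0,"dy":0,"dz":0,"spin":0},{"dx":0,"dy":0,"dz":0,"spin":0},{"dx":0,"dy":0,"dz":0,"spin":0},{"dx":0,"dy":0,"dz":0,"spin":0},{"dx":0,"dy":0,"dz":0,"spin":0},{"dx":0,"dy":0,"dz":0,"spin":0},{"dx":0,"dy":0,"dz":0,"spin":0},{"dx":0,"dy":0,"dz":0,"spin":0}]' >/dev/null; done
python3 -c "
from h import *
import cv2
cv2.imwrite('pics/a.png',C['side']['frame'])"
python3 -m crank '[{"dx":0,"dy":0,"dz":0,"spin":0},{"dx":0,"dy":0,"dz":0,"spin":0},{"dx":0,"dy":0,"dz":0,"spin":0},{"dx":0,"dy":0,"dz":0,"spin":0},{"dx":0,"dy":0,"dz":0,"spin":0},{"dx":0,"dy":0,"dz":0,"spin":0},{"dx":0,"dy":0,"dz":0,"spin":0},{"dx":0,"dy":0,"dz":0,"spin":0},{"dx":0,"dy":0,"dz":0,"spin":0},{"dx":0,"dy":0,"dz":0,"spin":0},{"dx":0,"dy":0,"dz":0,"spin":0},{"dx":0,"dy":0,"dz":0,"spin":0},{"dx":0,"dy":0,"dz":0,"spin":0},{"dx":0,"dy":0,"dz":0,"spin":0},{"dx":0,"dy":0,"dz":0,"spin":0},{"dx":0,"dy":0,"dz":0,"spin":0},{"dx":0,"dy":0,"dz":0,"spin":0},{"dx":0,"dy":0,"dz":0,"spin":0}]' >/dev/null
python3 r.py
python3 - <<'E'
from h import *
import cv2
a=cv2.imread('pics/a.png');s=C["side"]["frame"]
print("diff",cv2.absdiff(cv2.GaussianBlur(a,(5,5),0),cv2.GaussianBlur(s,(5,5),0))[180:310,215:370].max())
cv2.imwrite("pics/side19.png",cv2.resize(s[150:310,220:380],None,fx=4,fy=3.75))
cv2.imwrite("pics/top19.png",C["top"]["frame"])
E
```

```text
t 30.45 stand tcp [178.12  -0.21 290.43] F stand [-0.48  0.46 -0.38] y-axis spin need 0.0 grip 0.5 xax [-0.  0. -1.] yax [-1.  0.  0.]
diff 3
```

View pics/side19.png

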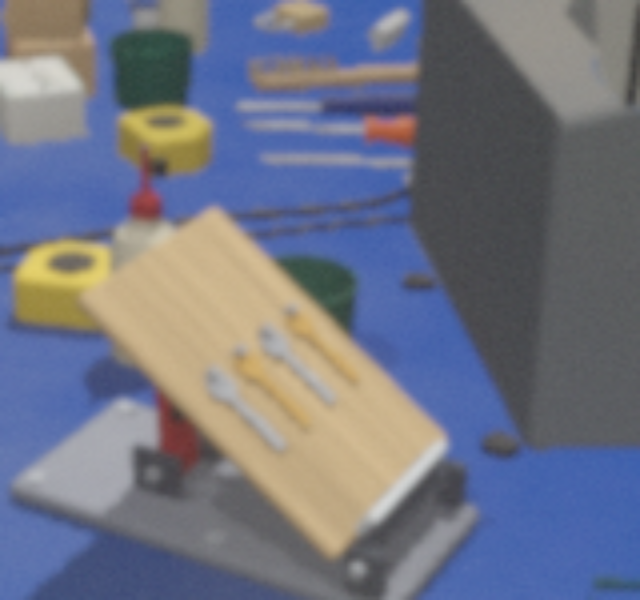

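View pics/top19.png

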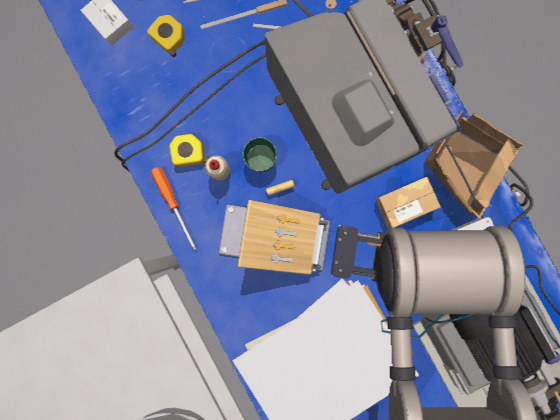

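The board is still (image difference 3 grey levels) and lies on the leg. A quick angle check, then I'll hand in.

```bash
python3 - <<'E'
from h import *
for t,s in (((250,201),(220+215/4,150+207/3.75)),((240,264),(220+82/4,150+297/3.75))):
    p,e=tri(ray("top",*t),ray("side",*s));q=st(p);print(q,e,"board ang",.26+np.arctan2(85-q[0],q[2]-30),"len",np.hypot(85-q[0],q[2]-30))
bot.close_job()
E
```

```text
[-65.84941496  62.95565867 152.15819506] 0.765879248642107 board ang 1.1501069188288842 len 194.1086567177477
[-67.62101054 -59.41716612 149.29037204] 1.6661532628596405 board ang 1.1673687457297195 len 193.70948794365032
the job is handed in; nothing more can be done
```

The stand is set up: the red leg is locked upright and the board is resting on it. I handed the job in at about 30.6 s of the 67 s allowed.

**Leg:** I pushed it up with the shut fingers against its outer side. The resistance rose to about 8 N and then dropped as the bolt snapped out. I pressed on to the rigid stop with about 12 N and felt it at roughly 1.56 rad. A wrist picture then showed the brass bolt fully out behind the leg.

**Board:** I tipped it past its balance point by its bare upper face, with hardly any force on the tool. It then sank onto the leg by itself.

**Last checks:**
- The board measured 1.15–1.17 rad, within the expected 1.14–1.27, and its picture did not change over about 1.5 s.
- The highest stand force I read was about 13 N, but I only read it at the end of each move.
- The bottle, cup and lock cylinder look unmoved in the top view; I did not measure them.
- The robot was clear of the stand when I handed in.

**Less than clean:**
- **First pushes:** these bore on the upper part of the rubber roll and jammed by friction at about 7 N, so I backed off and pushed lower.
- **Lock test:** I also pushed the leg back from the board side. It levelled off at about 7 N with slight creep, so on its own it did not settle whether the leg was locked. The wrist picture did, and the leg stayed about 0.06 rad short of the stop, against a stated play of 0.05.

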